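Refit a sight glass and screw down its retaining ring

ROBOT

A 6-joint arm with a two-finger parallel gripper is mounted at the origin on the work surface. World frame = base frame: x ahead of the robot, y to its left, z up, the work surface at z = 0. Lengths are in mm, angles in rad, forces in N, time in s.
With the tool pointing down it reaches from about 275 to 750 mm from the base axis. Payload 10.2 kg.
Tool frame: the origin (TCP) lies at the very end of the fingers, on their centre line; the grasp point (between the pads) lies 19 mm behind it; z points along the fingers, y is the direction in which the jaws open and shut (so a half turn about z gives the same grasp; the last joint's range is limited). The gripper opens to 85 mm and grips with 20 to 120 N. Pads are 22 mm wide; open, the fingers measure 114 mm over their backs; the gripper's body (76 mm by 85 mm) begins 54 mm behind the grasp point. The pads swing forward as they close: fully open they stand 13 mm farther back than shut.
Start: joints at [1.078, 0.313, 1.498, -0, 1.331, -0.223], TCP at [139.946, 506.01, 231.294] pointing down, gripper open.
Joint ranges: [-2.94, 2.94], [-0.97, 2.17], [0.19, 2.56], [-1.23, 4.37], [0.02, 3.11], [-2.88, 2.88]. Speed limits (rad/s): [2.39, 2.39, 3.01, 3.14, 3.14, 3.14].

INTERFACE

Orientations are given as a unit quaternion [w, x, y, z].
In Python, from rig import ctrl, eyes, order gives the robot as it stands.
- The arm moves only by the tool move_arm, never from a script. Its argument "deltas" is a list of rows, each a list of 6 numbers: the shift along the tool's x, y, z in cm, then the turn, a rotation vector about the tool's x, y, z in degrees. A call has exactly 10 rows; each row shifts and turns the commanded pose from where the row before left it, along the tool's axes as they then stand; what a row does not reach is not made up. A row lasts 1/10 s, in which the tool goes at most 50 mm and 8.59 degrees, less where a joint would pass 70% of its speed; a pose out of reach is approached as far as the arm can. A call is refused whole if a number of a shift passes 5 or a number of a turn 8.59, either way. A call with a gripper value outside its range is refused whole. "grip" is the finger opening in cm, from 0 to 8.54, set as the call begins (left out, the last holds). The fingers move at their own pace and stop on an object; "newtons" is the grip in N (left out, the last holds). Time passes only in rows, so rows that do not move let the fingers close, or fill a call up. It gives the time, the measured TCP pose, the force and the opening at its end, in the units of the state.
- ctrl.sense(): the state, without advancing time (a new reading comes with each control period).
- eyes.capture(name): name is "scene" or "top" or "wrist"; returns the picture (420x560x3 uint8, blue, green, red); there is no depth.
- eyes.camera_params(name): a dict with "K" (3x3 intrinsics, pixels), "k1" (the pictures are not rectified: a ray, as slopes to the right and down, at radius r is drawn at 1 + k1 r^2 times it, then the intrinsics apply), "camera_from_world" (4x4, takes a point from world to camera coordinates). Camera axes: x right, y down, z forward; pixel columns grow to the right and rows downward; lengths in mm; the calibration is good to about 2 mm. A picture is of the moment at which its call begins: read the wrist's pose just before it. camera_params takes no time and is no camera call; for the wrist camera it gives the pose at the moment of the call.
- order.finish_job(): hands the job in, once; it reports no verdict.
The state is a dict: "time_s": time; "joints": joint angles; "dq": joint speeds; "tau": joint torques, N m; "eef_pos": TCP position; "ee_rot": TCP orientation; "force": force on the tool from outside, world axes, zero at the start; "wrist_torque": the same for the moment, N m; "grip_width": opening from 0.0 (shut) to 1.0 (fully open).
Only numpy, scipy, OpenCV 4.12 (cv2) and the standard library are available. Lean on these libraries where they do the work, as an engineer would, in place of code of your own. Each camera call takes 0.05 s, during which the arm holds its last target.

TASK

Refit the sight glass of the inspection port: lower the amber glass gently into the port's round recess so that it lies flat, then set the blue retaining ring over the port with its handle in line with the two red marks, and screw it clockwise (seen from above) until it is snug on the glass. Let go, and leave the jars, the loose lid and the rubber gasket where they are.

Things in the scene. Friction and masses are not known exactly. Their poses are not given: they have to be found in the camera images.
- port: Fixed bare-metal sight port, upright on the table, yaw within 0.6 rad. Origin: centre of its underside, z up. Flange disc 130 mm across, 18 mm high; on it a boss 76 mm across up to z = 50 mm, with a round recess in its top: 67 mm across, 8 mm deep, rim wall 4.5 mm. The glass fits with 1.5 mm of play all round. Nothing of the port is higher than 50 mm.
- port_seat (a point): Centre of the recess floor, on the port's axis, 42 mm above the table; the centre of the glass's underside belongs here.
- port_gap (a point): One of the thread's two entry gaps (44 degrees wide), 42 mm out along the port's +x, 38 mm up; the other lies opposite, at -x. A red mark on the flange shows each. The coarse right-hand two-start thread runs round the boss, 91 mm across: turned clockwise from above, the ring goes down 7 mm per rad.
- glass: Loose amber glass disc, 64 mm in diameter, 18 mm thick, 1.5 mm chamfers, 0.14 kg, lying flat on the white pad. Origin: centre of its underside, z up. Seated in the port, its upper 10 mm stand above the rim: hold it across the diameter by its upper 9 mm only, so that the fingers stay above the rim.
- pad: White square pad, 110 x 110 x 4 mm, fixed to the table; origin: centre of its underside. The glass lies near its middle.
- ring: Loose blue retaining ring with a handle bar, 0.3 kg, standing on the table, open side down. Origin: centre of its lower edge, z up. Skirt 102 mm outside, 94 mm inside diameter; lip at z = 31 to 36 mm with a 48 mm opening. Inside, at its +x and -x under the bar's ends, two lugs 14 mm wide, 80 mm apart across. Half a turn makes no difference.
- ring_bar (a point): Middle of the ring's handle bar, on its axis, 63 mm above its lower edge. The bar runs along the ring's x axis: 98 mm long, 12 mm wide (y), 14 mm high (z = 56 to 70 mm); below it 20 mm are free down to the lip.
- ring_lip (a point): Centre of the lip's underside, 31 mm above the ring's lower edge. Lowered with the bar along the port's x (within 0.15 rad), the ring rests on the thread, origin 36 mm above the table. After 0.96 rad clockwise the lip meets the glass, origin at 29 mm; then the thread's play is taken up; snug at 0.5 N m, about 1.3 rad. Friction holds it.
- jar0: Closed brown jar with red lid, 60 mm in diameter, 85 mm high, loose; origin: centre of its underside. To be left alone.
- jar1: Same kind of jar as jar0.
- jar2: Same kind of jar as jar0.
- jar3: Same kind of jar as jar0.
- jar_lid: Loose red jar lid lying flat, 68 mm in diameter, 13 mm high; origin: centre of its underside. To be left alone.
- gasket: Loose black rubber gasket lying flat, 60 mm outside diameter, 6 mm high; origin: centre of its underside. To be left alone.
Things that resemble listed ones, but are neither listed nor needed, are in the scene too. Several things have the shape of the ring; the one meant has the colours described above.

How it is judged:
By the outcome, as a careful person would: the job done as asked, in the order asked, and still so for the second after the job is handed in, with the robot touching nothing.
It also fails if it takes over 67 s, if anything falls off the work surface, if the arm or the gripper's body presses on something with over 40 N, if the wrist force passes 120 N, or if a joint passes its speed limit or range.

## Working session

There is one attempt and no reset: what is moved stays moved. The work goes in short steps, Python scripts to look and compute and a tool call to move; the robot and the scene stay as the last step left them, time stands still between calls to the robot, and variables do not carry over. Pictures are saved under pics/ and viewed, and the job is handed in when it is done.

Besides the shell and the picture viewer there is one more tool, called after "Emit:" as name([rows], argument=value, ...), one row to a line, values as JSON. move_arm: Moves the arm, as the interface text tells. Its arguments: {"type":"object","properties":{"deltas":{"type":"array"},"grip":{"type":"number"},"newtons":{"type":"number"}},"required":["deltas"]}

```bash
ls; mkdir -p pics
python3 - <<'E'
from rig import ctrl,eyes,order
import cv2
print(ctrl.sense())
for n in ("scene","top","wrist"):
    p=eyes.camera_params(n); print(n,p)
    cv2.imwrite(f"pics/{n}0.png",eyes.capture(n))
E
```

```text
pics
{'time_s': 0.0, 'joints': array([ 1.07759462e+00,  3.13466544e-01,  1.49847502e+00,  2.02487620e-05,
        1.33101855e+00, -2.23370421e-01]), 'dq': array([-0.00074824, -0.00185669,  0.00158354, -0.00025131,  0.00135488,
        0.00018041]), 'tau': array([-2.92896602e-04, -4.12265718e+01, -2.59739685e+01, -1.83691304e-04,
        4.19107819e-03,  1.25024121e-05]), 'eef_pos': array([139.80722447, 505.75778507, 230.71234069]), 'ee_rot': array([-2.48972316e-04,  1.34509079e-01,  9.90912125e-01, -6.36865202e-04]), 'force': array([-1.00485925, -0.56873968, -0.55284258]), 'wrist_torque': array([ 0.02411804, -0.0425226 , -0.02060408]), 'grip_width': 0.9994361077655329}
scene {'K': array([[402.53311752,   0.        , 282.27875895],
       [  0.        , 402.53311752, 202.85401429],
       [  0.        ,   0.        ,   1.        ]]), 'k1': 0.026229874798433032, 'camera_from_world': array([[ 1.74029362e-01,  9.84724185e-01,  5.66223072e-03,
        -8.78897821e+01],
       [ 7.70349058e-01, -1.32556783e-01, -6.23691452e-01,
        -3.89734837e+02],
       [-6.13413490e-01,  1.12902519
[... 549 characters left out ...]
0217802e-02, -9.88116447e-01,
         9.43824668e+02],
       [ 0.00000000e+00,  0.00000000e+00,  0.00000000e+00,
         1.00000000e+00]])}
wrist {'K': array([[335.61155644,   0.        , 276.27239578],
       [  0.        , 335.61155644, 214.11008905],
       [  0.        ,   0.        ,   1.        ]]), 'k1': -0.06722485367121374, 'camera_from_world': array([[ 2.66916734e-01,  9.63719577e-01,  1.85239948e-04,
        -5.25190655e+02],
       [ 9.27018406e-01, -2.56804319e-01,  2.73291814e-01,
        -3.63900358e+01],
       [ 2.63424242e-01, -7.27744376e-02, -9.61931157e-01,
         3.78790051e+02],
       [ 0.00000000e+00,  0.00000000e+00,  0.00000000e+00,
         1.00000000e+00]])}
```

View pics/top0.png

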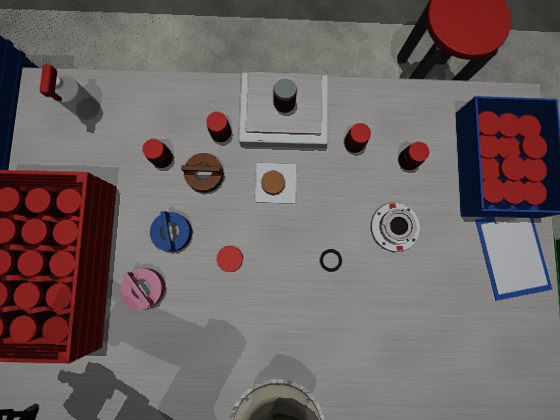

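View pics/scene0.png

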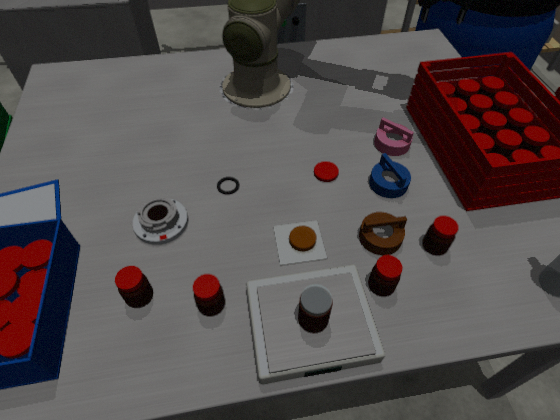

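View pics/wrist0.png

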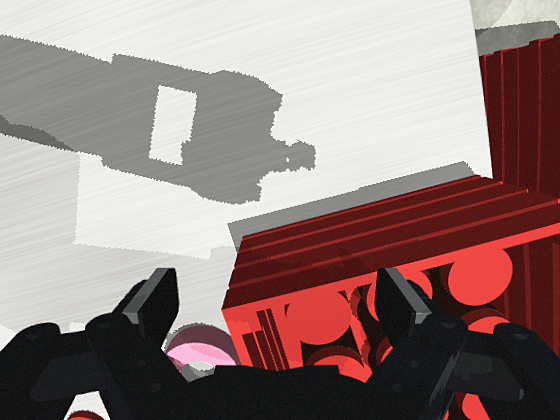

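In the top view, three things have the ring's shape: brown (204,172), blue (170,232) and pink (143,289). The blue one fits by its colour. The amber glass is on the white pad at (273,182), the port at (396,227), the lid at (230,259) and the gasket at (331,260). I'll enlarge these.

```bash
python3 - <<'E'
import cv2,numpy as np
t=cv2.imread("pics/top0.png"); s=cv2.imread("pics/scene0.png")
def c(im,x,y,w=70,f=5.6):
    r=im[y-w//2:y+w//2,x-w//2:x+w//2]; return cv2.resize(r,(390,290) if 0 else (290,290),interpolation=cv2.INTER_CUBIC)
a=np.hstack([c(t,170,232),c(t,273,182)]); b=np.hstack([c(t,396,227),c(s,390,177)])
cv2.imwrite("pics/crop0.png",np.vstack([a,b]))
E
cat > h.py <<'E'
import numpy as np,cv2
from rig import ctrl,eyes,order
def pix2z(P,u,v,z):
    K=P["K"];T=np.asarray(P["camera_from_world"]);
    d=np.array([(u-K[0,2])/K[0,0],(v-K[1,2])/K[1,1]]);s=d.copy()
    for _ in range(20): s=d/(1+P["k1"]*(s@s))
    R=T[:3,:3];c=-R.T@T[:3,3];r=R.T@np.array([s[0],s[1],1])
    return c+r*(z-c[2])/r[2]
def proj(P,X):
    K=P["K"];T=np.asarray(P["camera_from_world"]);X=np.atleast_2d(X)
    c=X@T[:3,:3].T+T[:3,3];s=c[:,:2]/c[:,2:];s=s*(1+P["k1"]*(s**2).sum(1,keepdims=True))
    return s*[K[0,0],K[1,1]]+[K[0,2],K[1,2]]
E
python3 - <<'E'
from h import *
T=eyes.camera_params("top");S=eyes.camera_params("scene")
for n,u,v,z in [("glass",273,182,22),("port",398,226,50),("mark1",393,206,18),("mark2",398,249,18),("ring",170,232,36),("lid",230,259,13),("gask",331,260,6),("brown",204,172,36),("j",219,120,85),("j",153,147,85),("j",361,130,85),("j",420,149,85)]:
    print(n,pix2z(T,u,v,z).round())
for n,u,v,z in [("glass",303,238,22),("port",158,213,50),("ring",390,180,36)]: print(n,pix2z(S,u,v,z).round())
E
```

```text
glass [627.  23.  22.]
port [ 514. -302.   50.]
mark1 [ 571. -300.   18.]
mark2 [ 456. -311.   18.]
ring [486. 284.  36.]
lid [421. 130.  13.]
gask [ 424. -136.    6.]
brown [646. 205.  36.]
j [772. 165.  85.]
j [696. 328.  85.]
j [ 756. -201.   85.]
j [ 710. -353.   85.]
glass [635.  26.  22.]
port [ 526. -300.   50.]
ring [507. 280.  36.]
```

View pics/crop0.png

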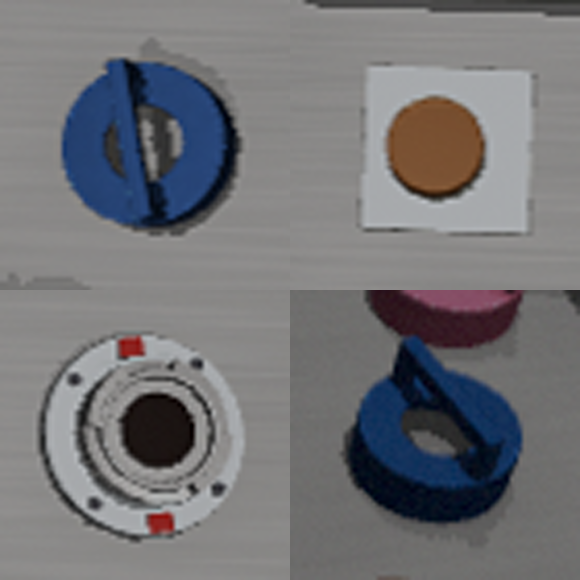

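```bash
cat >> h.py <<'E'
from scipy.spatial.transform import Rotation as R_
def tool():
    s=ctrl.sense(); q=s["ee_rot"]; return np.array(s["eef_pos"]),R_.from_quat([q[1],q[2],q[3],q[0]]),s
def goto(xyz,yaw_y,rows,verbose=True):
    """deltas (cm, deg) from now to tool-down pose with tool y at world yaw yaw_y, straight shift"""
    p,R,s=tool()
    y=np.array([np.cos(yaw_y),np.sin(yaw_y),0]);z=np.array([0,0,-1.]);x=np.cross(y,z)
    Rt=R_.from_matrix(np.c_[x,y,z])
    cur=R.as_matrix(); yc=np.arctan2(cur[1,1],cur[0,1])
    rv=np.degrees((R.inv()*Rt).as_rotvec())
    # shift expressed in the current tool frame (for moves done before / without turn)
    d=R.inv().apply(np.array(xyz)-p)/10
    dt=Rt.inv().apply(np.array(xyz)-p)/10
    print("pos",p.round(1),"yaw_y",yc.round(3),"shift(now axes,cm)",d.round(2),"shift(target axes)",dt.round(2),"rotvec deg",rv.round(2))
    print("per row",(d/rows).round(3),(rv/rows).round(3))
def find_state(): 
    p,R,s=tool(); print(s["time_s"].__round__(2),p.round(1),s["joints"].round(3),s["force"].round(1),s["wrist_torque"].round(2),"w",round(s["grip_width"]*85,1))
E
python3 - <<'E'
from h import *
p,R,s=tool();W=eyes.camera_params("wrist");T=W["camera_from_world"]
c=-T[:3,:3].T@T[:3,3];print("cam in tool",R.inv().apply(c-p).round(1)); print("cam axes in tool\n",(R.inv().as_matrix()@T[:3,:3].T).round(3))
for z in (0,-13,-19,-38):
  for x in (-11,11):
    X=p+R.apply([[x,42.5,z],[x,-42.5,z]]); print(z,x,proj(W,X).round(0).tolist())
im=cv2.imread("pics/wrist0.png"); cv2.imwrite("pics/w0c.png",cv2.resize(cv2.convertScaleAbs(im[230:420,60:500],alpha=2.5,beta=25),None,fx=1.8,fy=1.8))
E
```

```text
cam in tool [  68.3    0.2 -143.6]
cam axes in tool
 [[-0.    -0.962 -0.274]
 [ 1.    -0.001  0.001]
 [-0.001 -0.274  0.962]]
0 -11 [[364.0, 291.0], [187.0, 291.0]]
0 11 [[368.0, 248.0], [183.0, 249.0]]
-13 -11 [[371.0, 305.0], [180.0, 306.0]]
-13 11 [[376.0, 260.0], [175.0, 260.0]]
-19 -11 [[375.0, 313.0], [176.0, 313.0]]
-19 11 [[380.0, 266.0], [171.0, 266.0]]
-38 -11 [[389.0, 341.0], [162.0, 341.0]]
-38 11 [[396.0, 288.0], [155.0, 288.0]]
```

View pics/w0c.png

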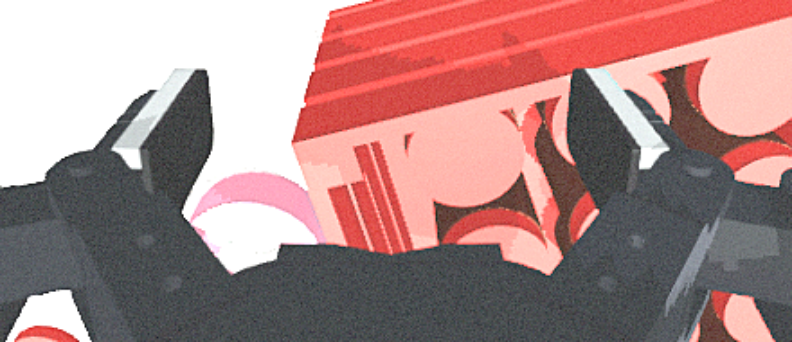

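Run:
```python
from h import *
goto([495,283,200],1.80,9)
goto([629,24,180],1.80,9)
```

```text
pos [139.8 505.8 230.9] yaw_y 1.301 shift(now axes,cm) [-40.17 -12.01   3.09] shift(target axes) [-29.52 -29.77   3.09] rotvec deg [-5.000e-02 -2.000e-02 -2.859e+01]
per row [-4.463 -1.335  0.344] [-5.000e-03 -3.000e-03 -3.176e+00]
pos [139.8 505.8 230.9] yaw_y 1.301 shift(now axes,cm) [-59.99 -33.4    5.11] shift(target axes) [-36.69 -58.04   5.09] rotvec deg [-5.000e-02 -2.000e-02 -2.859e+01]
per row [-6.665 -3.711  0.567] [-5.000e-03 -3.000e-03 -3.176e+00]
```

Emit:
move_arm([
  [-3.57, -2.15, 0.3, 0, 0, -2.86],
  [-3.57, -2.15, 0.3, 0, 0, -2.86],
  [-3.57, -2.15, 0.3, 0, 0, -2.86],
  [-3.57, -2.15, 0.3, 0, 0, -2.86],
  [-3.57, -2.15, 0.3, 0, 0, -2.86],
  [-3.57, -2.15, 0.3, 0, 0, -2.86],
  [-3.57, -2.15, 0.3, 0, 0, -2.86],
  [-3.57, -2.15, 0.3, 0, 0, -2.86],
  [-3.57, -2.15, 0.3, 0, 0, -2.86],
  [-3.57, -2.15, 0.3, 0, 0, -2.86],
])

```text
time_s: 1.15
eef_pos: [484.7, 276.3, 201.0]
ee_rot: [-0.0, -0.115, 0.993, -0.0]
force: [-0.0, 0.1, 0.4]
grip_width: 1.001
```

Run:
```python
from h import *
import time
find_state()
W=eyes.camera_params("wrist"); im=eyes.capture("wrist"); cv2.imwrite("pics/wr1.png",im); np.save("wr1.npy",[W],allow_pickle=True)
find_state()
```

```text
1.15 [484.7 276.3 201. ] [ 0.308  0.409  1.442  0.     1.29  -1.494] [-0.   0.1  0.4] [ 0.03  0.01 -0.02] w 85.1
1.2 [489.3 273.8 200. ] [ 0.302  0.416  1.436 -0.002  1.289 -1.499] [ 1.9 -5.8 -1.3] [-0.13 -0.05  0.01] w 85.2
```

View pics/wr1.png

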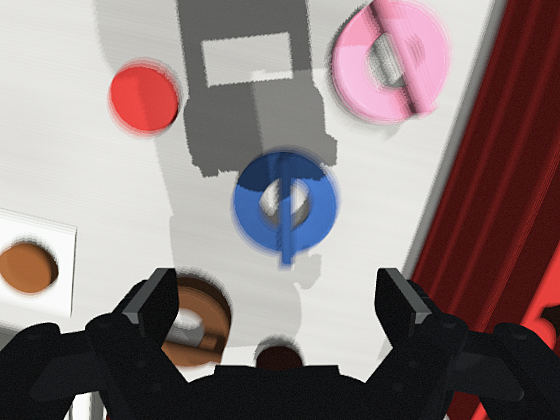

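The blue ring is at (285,202), with its bar running from (284,150) to (287,265). The arm was still settling, so I'll take a still shot and fit it.

Run:
```python
from h import *
im=eyes.capture("wrist");find_state()
W=eyes.camera_params("wrist"); im=eyes.capture("wrist"); cv2.imwrite("pics/wr2.png",im); np.save("wr2.npy",[W],allow_pickle=True)
find_state()
c=im[130:290,200:380]; cv2.imwrite("pics/wr2c.png",cv2.resize(c,None,fx=3.7,fy=3.7,interpolation=cv2.INTER_CUBIC))
```

```text
1.25 [486.5 275.1 200. ] [ 3.050e-01  4.130e-01  1.440e+00 -1.000e-03  1.290e+00 -1.492e+00] [-1.   0.5  0.3] [0.02 0.05 0.05] w 85.0
1.3 [484.5 276.3 200.2] [ 0.308  0.41   1.443 -0.     1.29  -1.489] [ 0.1 -0.3 -1. ] [ 0.02  0.03 -0.04] w 84.9
```

View pics/wr2c.png

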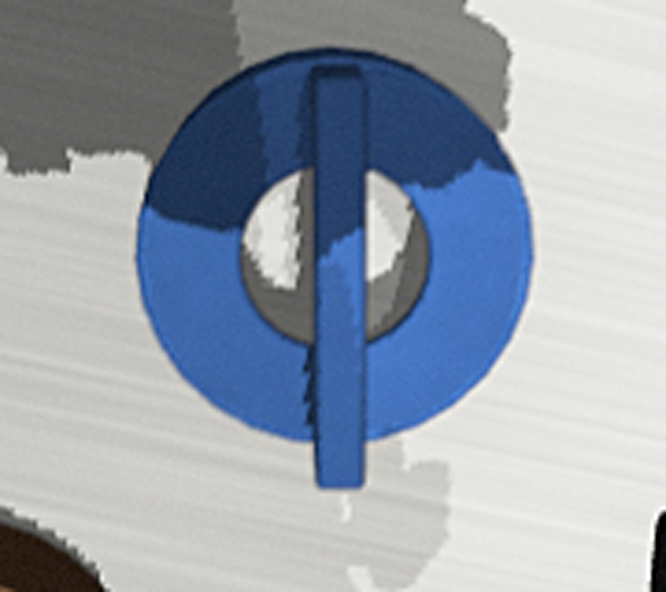

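```bash
cat >> h.py <<'E'
from scipy.optimize import least_squares
def pin(W,pts):  # list of (u,v,z) -> world
    return np.array([pix2z(W,*q) for q in pts])
E
python3 - <<'E'
from h import *
W=np.load("wr2.npy",allow_pickle=True)[0]
f=lambda x,y:(200+x/3.7,130+y/3.7)
E=[pix2z(W,*f(x,y),70) for x,y in [(317,82),(364,80),(317,488),(364,488)]]
E=np.array(E);print(E.round(1)); a=(E[0]+E[1])/2;b=(E[2]+E[3])/2
print("len",np.linalg.norm(a-b),"w",np.linalg.norm(E[0]-E[1]),np.linalg.norm(E[2]-E[3]),"mid",(a+b)/2,"yaw",np.arctan2(*(b-a)[1::-1]))
# lip circle z=36
P=np.array([pix2z(W,*f(x,y),36) for x,y in [(137,250),(533,250),(335,48),(160,160),(505,150),(180,370),(490,370),(240,425),(420,430)]])
g=lambda q:np.hypot(P[:,0]-q[0],P[:,1]-q[1])-q[2]
r=least_squares(g,[490,283,51]);print(r.x,g(r.x).round(1))
E
```

```text
[[443.5 272.9  70. ]
 [440.8 282.8  70. ]
 [536.9 295.1  70. ]
 [534.3 306.1  70. ]]
len 96.17940875511832 w 10.261105429740729 11.244726768854985 mid [488.88006675 289.220035    70.        ] yaw 0.23897480901478216
[488.53841838 289.42162373  51.02952984] [-0.5 -0.7  1.6 -0.3 -0.8 -0.8 -0.3  0.7  1.1]
```

Run:
```python
from h import *
goto([630,24,170],1.80,8)
```

```text
pos [484.5 276.3 200.2] yaw_y 1.797 shift(now axes,cm) [ -8.51 -27.85   3.02] shift(target axes) [ -8.43 -27.87   3.02] rotvec deg [-0.01 -0.09 -0.14]
per row [-1.064 -3.481  0.377] [-0.001 -0.011 -0.018]
```

Emit:
move_arm([
  [-0.6, -2.0, 0.2, 0, 0, 0],
  [-1.2, -4.0, 0.4, 0, 0, 0],
  [-1.2, -4.0, 0.4, 0, 0, 0],
  [-1.2, -4.0, 0.4, 0, 0, 0],
  [-1.2, -4.0, 0.4, 0, 0, 0],
  [-1.2, -4.0, 0.4, 0, 0, 0],
  [-1.2, -3.9, 0.4, 0, 0, 0],
  [-0.6, -2.0, 0.4, 0, 0, 0],
  [0, 0, 0, 0, 0, 0],
  [0, 0, 0, 0, 0, 0],
])

```text
time_s: 2.3
eef_pos: [628.0, 26.1, 171.2]
ee_rot: [-0.0, -0.115, 0.993, 0.0]
force: [0.1, 1.4, 0.4]
grip_width: 1.0
```

Run:
```python
from h import *
find_state()
W=eyes.camera_params("wrist"); im=eyes.capture("wrist"); cv2.imwrite("pics/wg1.png",im); np.save("wg1.npy",[W],allow_pickle=True)
find_state()
c=im[120:300,180:380]; cv2.imwrite("pics/wg1c.png",cv2.resize(c,None,fx=3.3,fy=3.3,interpolation=cv2.INTER_CUBIC))
```

```text
2.3 [628.   26.1 171.2] [-0.145  0.589  1.242  0.     1.312 -1.946] [0.1 1.4 0.4] [0.05 0.02 0.03] w 85.0
2.35 [628.   26.6 171.5] [-0.144  0.588  1.242  0.     1.312 -1.946] [ 0.   0.5 -0.2] [-0.04  0.01 -0.02] w 85.1
```

View pics/wg1c.png

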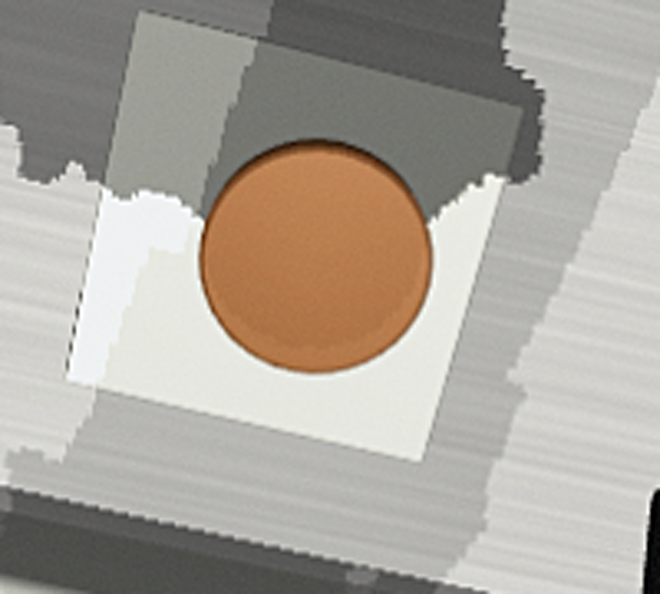

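The amber glass disc is at crop centre (316,259), which is about (276,198) in the full image. I'll fit its circle by segmentation.

Run:
```python
from h import *
W=np.load("wg1.npy",allow_pickle=True)[0]
im=cv2.imread("pics/wg1.png");h=cv2.cvtColor(im,cv2.COLOR_BGR2HSV)
m=cv2.inRange(h,(3,90,100),(25,255,255));m[:, :180]=0;m[:,380:]=0;m[320:]=0
cs,_=cv2.findContours(m,cv2.RETR_EXTERNAL,cv2.CHAIN_APPROX_NONE);c=max(cs,key=cv2.contourArea)[:,0].astype(float)
print(cv2.minEnclosingCircle(c.astype(np.float32)))
for z in (20.5,22):
  P=np.array([pix2z(W,u,v,z) for u,v in c])
  r=least_squares(lambda q:np.hypot(P[:,0]-q[0],P[:,1]-q[1])-q[2],[629,24,32],loss="soft_l1",f_scale=.3);print(z,r.x,np.abs(r.fun).max())
# lower+sides only (contour half px)
  s=c[:,1]>200
  r=least_squares(lambda q:np.hypot(P[s,0]-q[0],P[s,1]-q[1])-31.5,[629,24]);print(r.x)
f=lambda x,y:(180+x/3.3,120+y/3.3)
print([pix2z(W,*f(*q),4).round(1) for q in [(140,10),(525,103),(422,460),(66,380)]])
goto([629,24,9],1.797,8)
```

```text
((275.1560363769531, 197.67198181152344), 35.20386505126953)
20.5 [629.51246599  25.69466327  31.26637652] 0.82316069763964
[629.21520734  25.54720271]
22 [629.16642558  25.61490922  31.10700736] 0.8190524513618307
[628.67292912  25.42233023]
[array([575.6, -35.7,   4. ]), array([576. ,  73.4,   4. ]), array([686.4,  72.5,   4. ]), array([685.6, -37.3,   4. ])]
pos [628.   26.6 171.5] yaw_y 1.802 shift(now axes,cm) [-0.05 -0.28 16.25] shift(target axes) [-0.04 -0.27 16.25] rotvec deg [ 0.03 -0.01  0.26]
per row [-0.006 -0.035  2.032] [ 0.003 -0.001  0.033]
```

Emit:
move_arm([
  [-0.09, -0.12, 0.5, 0, 0, 0],
  [0, 0, 1.5, 0, 0, 0],
  [0, 0, 2.5, 0, 0, 0],
  [0, 0, 2.5, 0, 0, 0],
  [0, 0, 2.5, 0, 0, 0],
  [0, 0, 2.5, 0, 0, 0],
  [0, 0, 1.5, 0, 0, 0],
  [0, 0, 1.0, 0, 0, 0],
  [0, 0, 0.5, 0, 0, 0],
  [0, 0, 0.0, 0, 0, 0],
], grip=7.4)

```text
time_s: 3.35
eef_pos: [629.8, 24.1, 21.4]
ee_rot: [0.0, -0.115, 0.993, -0.0]
force: [-0.3, 0.5, 1.0]
grip_width: 0.868
```

Run:
```python
from h import *
im=eyes.capture("wrist"); cv2.imwrite("pics/wg2.png",im)
find_state();goto([629.2,25.6,9],1.797,8)
```

```text
3.4 [630.1  24.   22. ] [-0.147  0.759  1.366  0.     1.015 -1.948] [0.4 0.3 1.1] [0.03 0.03 0.03] w 73.9
pos [630.1  24.   22. ] yaw_y 1.8 shift(now axes,cm) [0.05 0.18 1.3 ] shift(target axes) [0.05 0.18 1.3 ] rotvec deg [-0.02  0.06  0.19]
per row [0.006 0.022 0.162] [-0.003  0.007  0.024]
```

View pics/wg2.png

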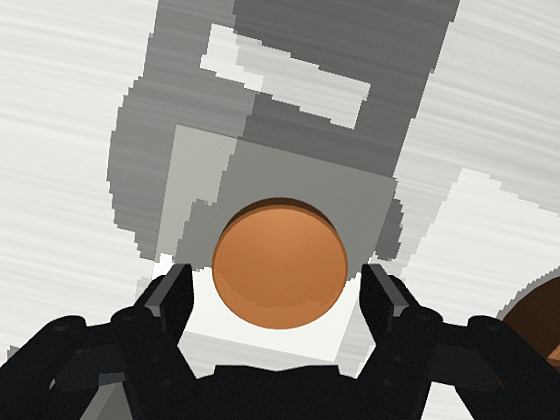

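Emit:
move_arm([
  [0.05, 0.17, 0.3, 0, 0, 0],
  [0, 0, 0.4, 0, 0, 0],
  [0, 0, 0.4, 0, 0, 0],
  [0, 0, 0.2, 0, 0, 0],
  [0, 0, 0, 0, 0, 0],
  [0, 0, 0, 0, 0, 0],
  [0, 0, 0, 0, 0, 0],
  [0, 0, 0, 0, 0, 0],
  [0, 0, 0, 0, 0, 0],
  [0, 0, 0, 0, 0, 0],
], grip=7.0)

```text
time_s: 4.4
eef_pos: [628.9, 25.4, 8.4]
ee_rot: [0.0, -0.114, 0.993, -0.0]
force: [0.3, 0.4, 0.3]
grip_width: 0.816
```

Run:
```python
from h import *
im=eyes.capture("wrist"); cv2.imwrite("pics/wg3.png",im)
find_state();p,R,s=tool();W=eyes.camera_params("wrist")
for z in (0,-5,-7,-9): print(z,proj(W,p+R.apply([[11,35,z],[-11,35,z],[11,-35,z],[-11,-35,z]])).round(0).tolist())
cv2.imwrite("pics/wg3c.png",cv2.resize(cv2.convertScaleAbs(im[200:360,130:430],alpha=1.5,beta=20),None,fx=2.66,fy=2.66,interpolation=cv2.INTER_CUBIC))
```

```text
4.45 [628.9  25.4   8.3] [-0.145  0.777  1.375  0.     0.99  -1.946] [-0.4  0.  -0.2] [-0.   -0.02 -0.05] w 69.8
0 [[353.0, 248.0], [350.0, 291.0], [201.0, 248.0], [204.0, 291.0]]
-5 [[355.0, 253.0], [352.0, 296.0], [198.0, 253.0], [202.0, 297.0]]
-7 [[356.0, 254.0], [353.0, 299.0], [197.0, 254.0], [201.0, 299.0]]
-9 [[357.0, 256.0], [354.0, 301.0], [196.0, 256.0], [200.0, 301.0]]
```

View pics/wg3c.png

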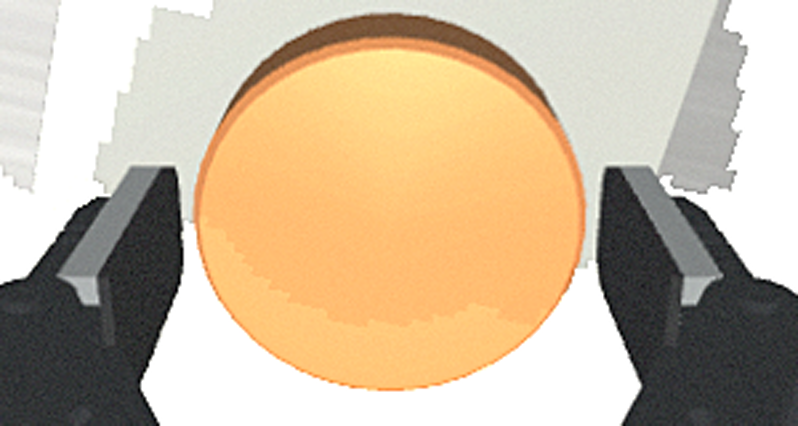

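Emit:
move_arm([
  [0, 0, 0, 0, 0, 0],
  [0, 0, 0, 0, 0, 0],
  [0, 0, 0, 0, 0, 0],
  [0, 0, 0, 0, 0, 0],
  [0, 0, 0, 0, 0, 0],
  [0, 0, 0, 0, 0, 0],
  [0, 0, 0, 0, 0, 0],
  [0, 0, 0, 0, 0, 0],
  [0, 0, 0, 0, 0, 0],
  [0, 0, -0.3, 0, 0, 0],
], grip=5.5, newtons=40)

```text
time_s: 5.45
eef_pos: [628.6, 25.5, 11.2]
ee_rot: [-0.0, -0.114, 0.993, 0.0]
force: [0.6, 0.5, -0.8]
grip_width: 0.72
```

Run:
```python
from h import *
im=eyes.capture("wrist"); cv2.imwrite("pics/wg4.png",im)
find_state()
cv2.imwrite("pics/wg4c.png",cv2.resize(cv2.convertScaleAbs(im[200:360,130:430],alpha=1.5,beta=20),None,fx=2.66,fy=2.66,interpolation=cv2.INTER_CUBIC))
goto([450,-290,190],1.797,10)
```

```text
5.5 [628.9  25.5  11.7] [-0.145  0.772  1.374  0.     0.996 -1.946] [ 0.5 -0.5 -0.7] [-0.    0.11 -0.05] w 61.2
pos [628.9  25.5  11.7] yaw_y 1.8 shift(now axes,cm) [ 24.59 -26.65 -17.83] shift(target axes) [ 24.51 -26.73 -17.83] rotvec deg [-0.    0.01  0.18]
per row [ 2.459 -2.665 -1.783] [-0.     0.001  0.018]
```

View pics/wg4c.png

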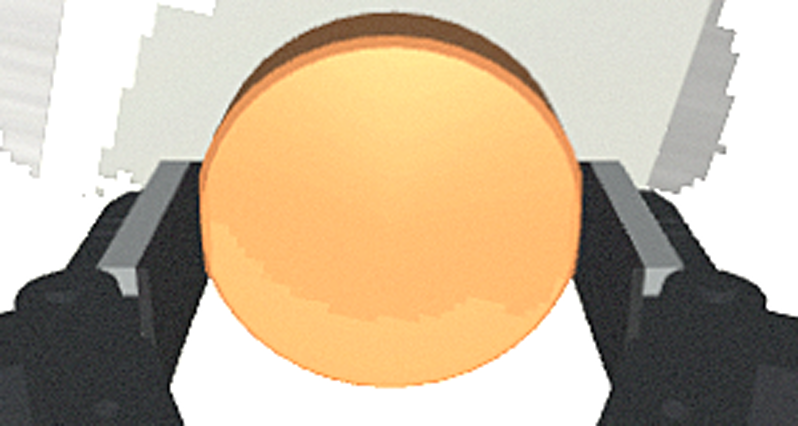

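Emit:
move_arm([
  [0, 0, -0.2, 0, 0, 0],
  [0, 0, -0.5, 0, 0, 0],
  [0, 0, -0.8, 0, 0, 0],
  [0, 0, -1.0, 0, 0, 0],
  [0, 0, -1.5, 0, 0, 0],
  [0, 0, -1.5, 0, 0, 0],
  [0, 0, -1.5, 0, 0, 0],
  [0, 0, -1.5, 0, 0, 0],
  [0, 0, -0.8, 0, 0, 0],
  [0, 0, 0, 0, 0, 0],
])

```text
time_s: 6.5
eef_pos: [629.4, 25.4, 105.8]
ee_rot: [0.001, -0.114, 0.993, -0.0]
force: [0.3, -0.3, -1.9]
grip_width: 0.723
```

Run:
```python
from h import *
W=eyes.camera_params("wrist");im=eyes.capture("wrist"); cv2.imwrite("pics/wg5.png",im);np.save("wg5.npy",[W],allow_pickle=True)
find_state()
cv2.imwrite("pics/wg5c.png",cv2.resize(cv2.convertScaleAbs(im[200:360,130:430],alpha=1.5,beta=20),None,fx=2.66,fy=2.66,interpolation=cv2.INTER_CUBIC))
s=eyes.capture("scene");cv2.imwrite("pics/sg5.png",s)
```

```text
6.55 [628.9  25.5 104.6] [-0.145  0.654  1.314 -0.     1.173 -1.946] [ 0.7  0.2 -1.4] [-0.01 -0.02  0.01] w 61.1
```

View pics/wg5.png

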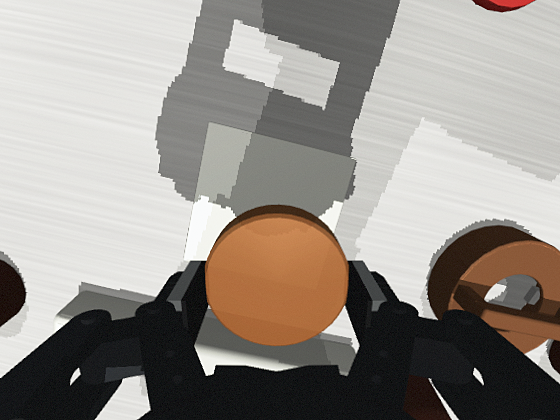

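View pics/wg5c.png

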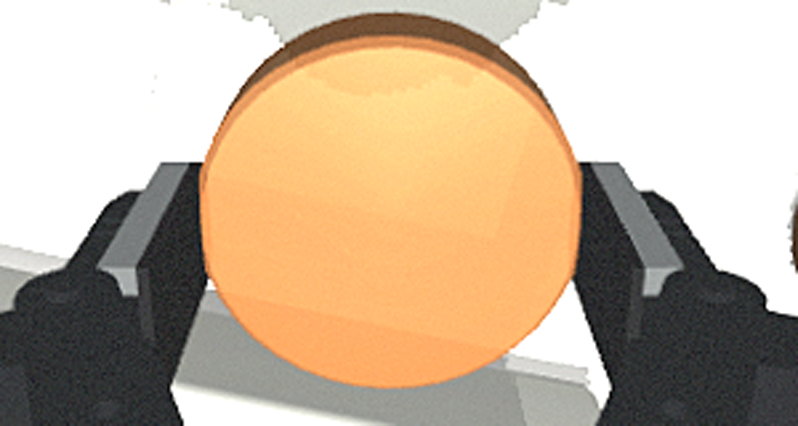

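Run:
```python
from h import *
goto([587,-284,155],1.80,8)
```

```text
pos [628.6  25.5 103.9] yaw_y 1.8 shift(now axes,cm) [ 11.09 -29.19  -5.11] shift(target axes) [ 11.08 -29.19  -5.11] rotvec deg [ 0.02 -0.04  0.01]
per row [ 1.386 -3.649 -0.639] [ 0.002 -0.005  0.001]
```

Emit:
move_arm([
  [0.3, -0.8, -0.6, 0, 0, 0],
  [0.9, -2.3, -0.9, 0, 0, 0],
  [1.4, -3.7, -0.9, 0, 0, 0],
  [1.7, -4.5, -0.9, 0, 0, 0],
  [1.7, -4.6, -0.9, 0, 0, 0],
  [1.7, -4.5, -0.9, 0, 0, 0],
  [1.6, -4.2, 0, 0, 0, 0],
  [1.2, -3.0, 0, 0, 0, 0],
  [0.6, -1.6, 0, 0, 0, 0],
  [0, 0, 0, 0, 0, 0],
])

```text
time_s: 7.6
eef_pos: [586.4, -286.1, 154.8]
ee_rot: [-0.0, -0.113, 0.994, 0.0]
force: [-0.9, 1.7, -1.6]
grip_width: 0.722
```

Run:
```python
from h import *
eyes.capture("top")
find_state()
W=eyes.camera_params("wrist");im=eyes.capture("wrist"); cv2.imwrite("pics/wp1.png",im);np.save("wp1.npy",[W],allow_pickle=True)
find_state()
cv2.imwrite("pics/wp1c.png",cv2.resize(im[0:240,150:400],None,fx=2.5,fy=2.5,interpolation=cv2.INTER_CUBIC))
```

```text
7.65 [ 586.9 -284.3  154.9] [-0.631  0.655  1.173  0.     1.314 -2.43 ] [ 0.1  1.3 -1.3] [-0.01 -0.02  0.05] w 61.7
7.7 [ 587.2 -283.3  155. ] [-0.629  0.655  1.174  0.     1.314 -2.43 ] [-0.  -0.1 -1.7] [-0.03 -0.03  0.01] w 61.3
```

View pics/wp1c.png

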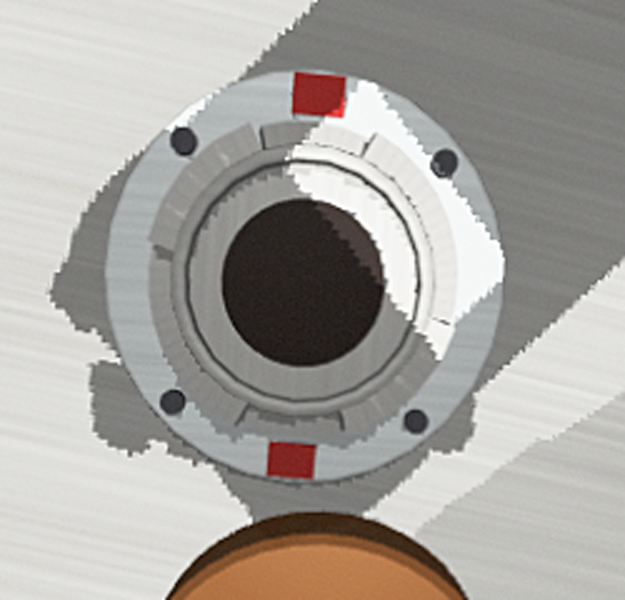

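The port has its recess at crop (303,280), with red marks at (320,95) and (291,460). I'll take a still frame and fit the recess rim.

Run:
```python
from h import *
W=eyes.camera_params("wrist");im=eyes.capture("wrist"); cv2.imwrite("pics/wp2.png",im);np.save("wp2.npy",[W],allow_pickle=True)
find_state()
cv2.imwrite("pics/wp2c.png",cv2.resize(im[50:180,200:345],None,fx=4.6,fy=4.6,interpolation=cv2.INTER_CUBIC))
cv2.imwrite("pics/wp2d.png",cv2.resize(im[0:240,150:400],None,fx=2.5,fy=2.5,interpolation=cv2.INTER_CUBIC))
```

```text
7.75 [ 587.4 -282.8  155.2] [-0.628  0.654  1.174  0.     1.314 -2.43 ] [-0.3  0.1 -1.7] [-0.   -0.01  0.02] w 61.1
```

View pics/wp2c.png

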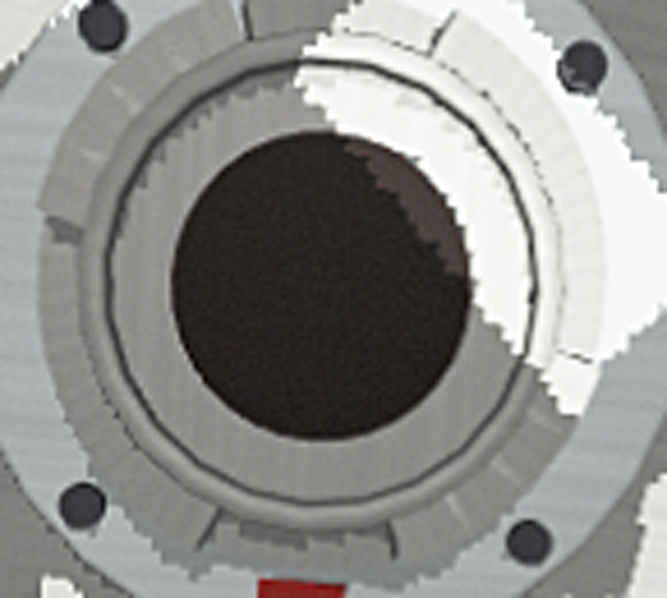

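View pics/wp2d.png

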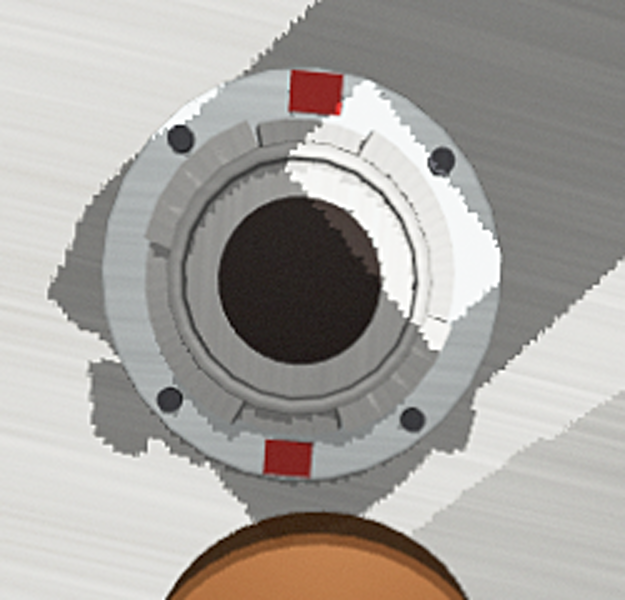

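Run:
```python
from h import *
W=np.load("wp2.npy",allow_pickle=True)[0]
f=lambda x,y:(200+(x+.5)/4.6-.5,50+(y+.5)/4.6-.5)
g=lambda x,y:(150+(x+.5)/2.5-.5,(y+.5)/2.5-.5)
def fit(pts,z,t):
  P=np.array([pix2z(W,u,v,z) for u,v in pts])
  r=least_squares(lambda q:np.hypot(P[:,0]-q[0],P[:,1]-q[1])-q[2],[516,-301,50]);print(t,r.x.round(2),r.fun.round(1))
fit([f(*q) for q in [(107,285),(537,290),(330,62),(320,503),(175,130),(475,140),(160,425),(485,430)]],50,"rim")
fit([f(*q) for q in [(171,290),(470,285),(318,130),(318,440)]],42,"hole")
fit([g(*q) for q in [(103,270),(501,270),(310,68),(300,480)]],18,"flange")
b=[pix2z(W,*g(*q),18) for q in [(182,139),(442,160),(412,419),(169,399)]]; print("bolts",np.mean(b,0))
m=[pix2z(W,*g(*q),18) for q in [(316.5,92),(288.5,458)]];print(m,"mid",np.mean(m,0),"yaw",np.arctan2(*(m[1]-m[0])[1::-1]),np.linalg.norm(m[1]-m[0]))
T=eyes.camera_params("top")
```

```text
rim [ 517.64 -304.31   33.03] [ 0.4  0.3  0.6 -0.3 -0.4 -0.7 -0.1  0.3]
hole [ 517.09 -304.88   23.99] [-0.1 -0.   0.1  0. ]
flange [ 517.36 -304.23   64.4 ] [-0.1 -0.1  0.1  0.1]
bolts [ 517.04893691 -304.58001079   18.        ]
[array([ 460.23838905, -312.77273975,   18.        ]), array([ 573.84256455, -295.99988183,   18.        ])] mid [ 517.0404768  -304.38631079   18.        ] yaw 0.1465839909076531 114.83569765311485
```

Run:
```python
from h import *
W=np.load("wp2.npy",allow_pickle=True)[0];im=cv2.imread("pics/wp2.png")
p,R,s=tool();h=cv2.cvtColor(im,cv2.COLOR_BGR2HSV)
m=cv2.inRange(h,(3,90,90),(25,255,255));m[:,:190]=0;m[:,370:]=0
cs,_=cv2.findContours(m,cv2.RETR_EXTERNAL,cv2.CHAIN_APPROX_NONE);c=max(cs,key=cv2.contourArea)[:,0].astype(float)
c=c[c[:,1]>300]
P=R.inv().apply(np.array([pix2z(W,u,v,p[2]-4.3+16.5) for u,v in c])-p)
k=np.abs(P[:,1])<24;P=P[k]
r=least_squares(lambda q:np.hypot(P[:,0]-q[0],P[:,1]-q[1])-31.6,[0,0]);print(r.x,r.cost,len(P))
goto([517.1,-304.4,80],1.80,8)
```

```text
[-0.16269888 -0.45636995] 1.1779631723722372 106
pos [ 587.4 -282.8  155.2] yaw_y 1.801 shift(now axes,cm) [ 7.33 -0.5   7.52] shift(target axes) [ 7.34 -0.51  7.52] rotvec deg [ 0.04 -0.01  0.08]
per row [ 0.917 -0.063  0.94 ] [ 0.005 -0.001  0.01 ]
```

Emit:
move_arm([
  [0.5, 0, 0.5, 0, 0, 0],
  [1.0, -0.1, 1, 0, 0, 0],
  [1.2, -0.1, 1.2, 0, 0, 0],
  [1.2, -0.1, 1.2, 0, 0, 0],
  [1.2, -0.1, 1.2, 0, 0, 0],
  [1.1, -0.1, 1.2, 0, 0, 0],
  [0.8, 0, 1.2, 0, 0, 0],
  [0.33, 0, 1.0, 0, 0, 0],
  [0, 0, 0.5, 0, 0, 0],
  [0, 0, 0, 0, 0, 0],
])

```text
time_s: 8.75
eef_pos: [517.0, -305.1, 64.7]
ee_rot: [-0.0, -0.115, 0.993, 0.0]
force: [0.0, -0.4, -1.2]
grip_width: 0.724
```

Run:
```python
from h import *
eyes.capture("scene")
find_state()
t=eyes.capture("top"); s=eyes.capture("scene"); w=eyes.capture("wrist")
z=lambda im,a,b,c,d:cv2.resize(im[a:b,c:d],(390,290),interpolation=cv2.INTER_CUBIC)
cv2.imwrite("pics/ps.png",np.vstack([np.hstack([z(t,190,264,346,446),z(s,175,249,110,210)]),np.hstack([z(w,180,387,140,418),z(w,100,390,90,480)])]))
goto([517.1,-304.4,46.3],1.80,8)
```

```text
8.8 [ 517.3 -305.4   65.4] [-0.728  0.645  1.446  0.     1.05  -2.529] [ 0.4  0.3 -2.1] [ 0.03 -0.02 -0.02] w 61.2
pos [ 517.4 -305.7   65.8] yaw_y 1.801 shift(now axes,cm) [-0.    0.13  1.95] shift(target axes) [-0.    0.13  1.95] rotvec deg [-0.05  0.04  0.03]
per row [-0.     0.016  0.244] [-0.006  0.005  0.004]
```

View pics/ps.png

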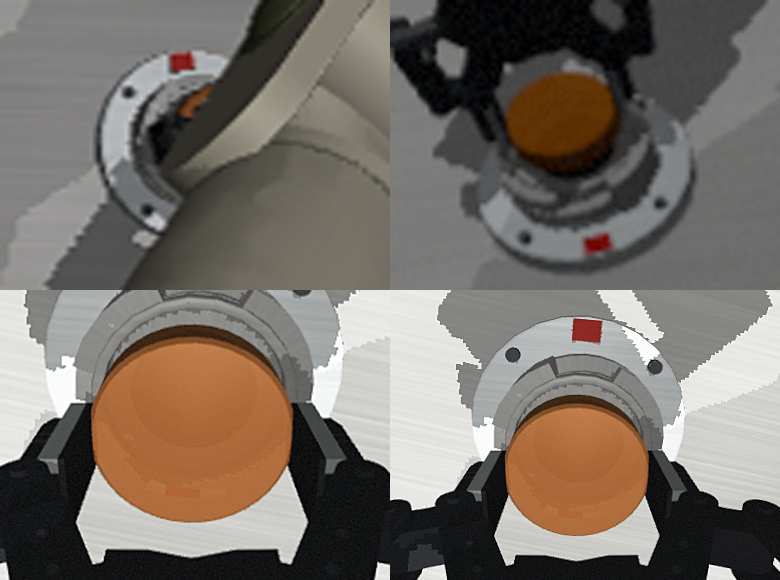

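Emit:
move_arm([
  [0, 0.06, 0.2, 0, 0, 0],
  [0, 0.06, 0.2, 0, 0, 0],
  [0, 0, 0.2, 0, 0, 0],
  [0, 0, 0.15, 0, 0, 0],
  [0, 0, 0.1, 0, 0, 0],
  [0, 0, 0.1, 0, 0, 0],
  [0, 0, 0.1, 0, 0, 0],
  [0, 0, 0.05, 0, 0, 0],
  [0, 0, 0, 0, 0, 0],
  [0, 0, 0, 0, 0, 0],
])

```text
time_s: 9.95
eef_pos: [516.6, -304.5, 54.3]
ee_rot: [0.0, -0.114, 0.993, -0.0]
force: [0.8, 0.8, -2.4]
grip_width: 0.719
```

Run:
```python
from h import *
find_state(); w=eyes.capture("wrist");find_state()
cv2.imwrite("pics/ps2.png",cv2.resize(w[140:360,130:430],None,fx=2.6,fy=2.6,interpolation=cv2.INTER_CUBIC))
goto([517.1,-304.4,46.3],1.80,8)
```

```text
9.95 [ 516.6 -304.5   54.3] [-0.728  0.658  1.457 -0.     1.027 -2.528] [ 0.8  0.8 -2.4] [ 0.02 -0.02 -0.  ] w 61.1
10.0 [ 516.6 -304.6   54.4] [-0.728  0.658  1.457 -0.     1.027 -2.528] [ 0.   0.6 -1.6] [-0.01 -0.02 -0.04] w 61.2
pos [ 516.6 -304.6   54.4] yaw_y 1.8 shift(now axes,cm) [-0.05  0.    0.81] shift(target axes) [-0.05  0.    0.81] rotvec deg [-0.01  0.01  0.01]
per row [-0.006  0.001  0.101] [-0.001  0.001  0.001]
```

View pics/ps2.png

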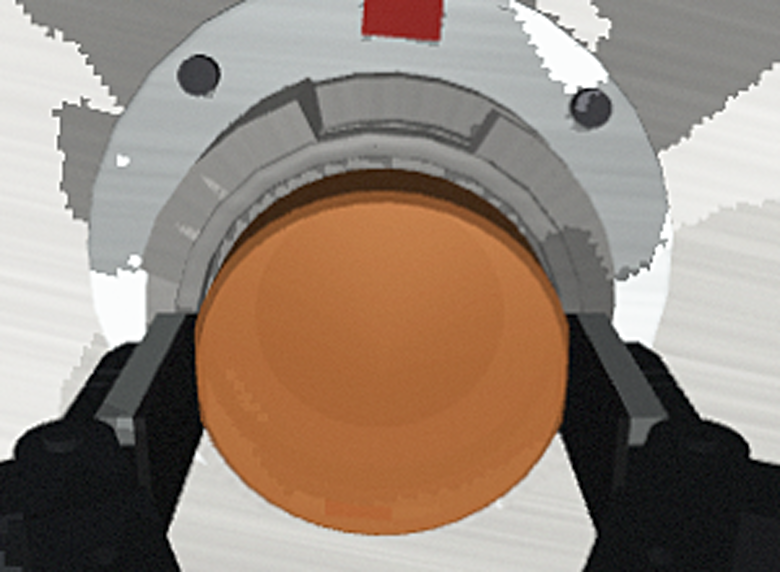

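Emit:
move_arm([
  [-0.05, 0, 0.05, 0, 0, 0],
  [0, 0, 0.05, 0, 0, 0],
  [0, 0, 0.05, 0, 0, 0],
  [0, 0, 0.05, 0, 0, 0],
  [0, 0, 0.05, 0, 0, 0],
  [0, 0, 0.05, 0, 0, 0],
  [0, 0, 0.05, 0, 0, 0],
  [0, 0, 0.05, 0, 0, 0],
  [0, 0, 0, 0, 0, 0],
  [0, 0, 0, 0, 0, 0],
])

```text
time_s: 11.0
eef_pos: [517.1, -304.4, 50.3]
ee_rot: [0.0, -0.114, 0.993, -0.0]
force: [1.3, -0.1, -1.2]
grip_width: 0.718
```

Run:
```python
from h import *
find_state(); w=eyes.capture("wrist");find_state()
cv2.imwrite("pics/ps3.png",cv2.resize(w[140:360,130:430],None,fx=2.6,fy=2.6,interpolation=cv2.INTER_CUBIC))
goto([517.1,-304.4,46.3],1.80,8)
```

```text
11.0 [ 517.1 -304.4   50.3] [-0.727  0.664  1.458 -0.     1.02  -2.527] [ 1.3 -0.1 -1.2] [ 0.03  0.   -0.  ] w 61.0
11.05 [ 517.1 -304.4   50.3] [-0.727  0.664  1.458 -0.     1.02  -2.527] [ 0.6  0.7 -1.6] [-0.03  0.03 -0.02] w 61.0
pos [ 517.1 -304.4   50.3] yaw_y 1.8 shift(now axes,cm) [0.  0.  0.4] shift(target axes) [0.  0.  0.4] rotvec deg [-0.    0.    0.01]
per row [0.   0.   0.05] [-0.001  0.     0.001]
```

View pics/ps3.png

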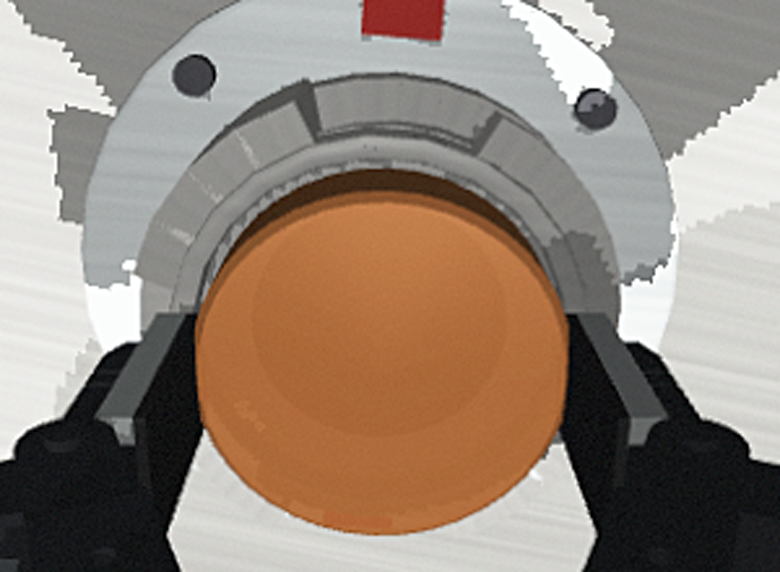

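Emit:
move_arm([
  [0, 0, 0.06, 0, 0, 0],
  [0, 0, 0.06, 0, 0, 0],
  [0, 0, 0.06, 0, 0, 0],
  [0, 0, 0.05, 0, 0, 0],
  [0, 0, 0.05, 0, 0, 0],
  [0, 0, 0.04, 0, 0, 0],
  [0, 0, 0.03, 0, 0, 0],
  [0, 0, 0.03, 0, 0, 0],
  [0, 0, 0, 0, 0, 0],
  [0, 0, 0, 0, 0, 0],
])

```text
time_s: 12.05
eef_pos: [517.1, -304.4, 47.1]
ee_rot: [0.0, -0.114, 0.993, -0.0]
force: [-3.6, 2.3, 6.4]
grip_width: 0.715
```

Run:
```python
from h import *
find_state(); w=eyes.capture("wrist");find_state()
cv2.imwrite("pics/ps4.png",cv2.resize(w[140:360,130:430],None,fx=2.6,fy=2.6,interpolation=cv2.INTER_CUBIC))
```

```text
12.05 [ 517.1 -304.4   47.1] [-0.727  0.668  1.46  -0.     1.013 -2.527] [-3.6  2.3  6.4] [ 0.27  0.45 -0.01] w 60.8
12.1 [ 517.1 -304.4   47.1] [-0.727  0.668  1.46  -0.     1.013 -2.527] [-2.9  1.9  5.9] [0.23 0.45 0.02] w 61.0
```

View pics/ps4.png

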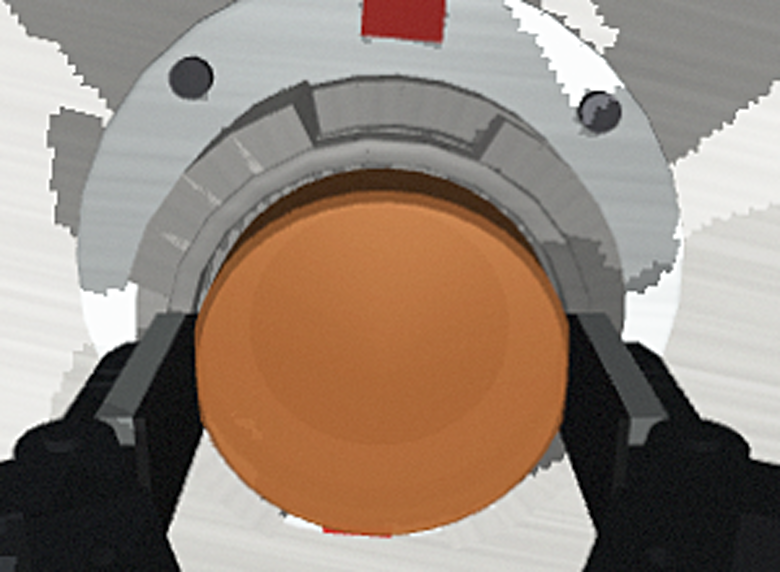

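Emit:
move_arm([
  [0.02, 0.02, 0, 0, 0, 0],
  [0.02, 0.02, 0, 0, 0, 0],
  [0, 0, 0.01, 0, 0, 0],
  [0, 0, 0.01, 0, 0, 0],
  [0, 0, 0.01, 0, 0, 0],
  [0, 0, 0.01, 0, 0, 0],
  [0, 0, 0, 0, 0, 0],
  [0, 0, 0, 0, 0, 0],
  [0, 0, 0, 0, 0, 0],
  [0, 0, 0, 0, 0, 0],
])

```text
time_s: 13.1
eef_pos: [517.1, -304.4, 47.1]
ee_rot: [0.001, -0.114, 0.993, -0.001]
force: [-1.2, 2.9, 9.4]
grip_width: 0.72
```

Run:
```python
from h import *
find_state(); w=eyes.capture("scene");find_state()
cv2.imwrite("pics/ps5.png",cv2.resize(w[160:260,90:220],None,fx=5,fy=5,interpolation=cv2.INTER_CUBIC))
```

```text
13.1 [ 517.1 -304.4   47.1] [-0.727  0.667  1.461  0.     1.011 -2.527] [-1.2  2.9  9.4] [ 0.27  0.17 -0.05] w 61.2
13.15 [ 517.1 -304.4   47.1] [-0.727  0.667  1.461  0.     1.011 -2.527] [-1.   1.1  8.8] [0.32 0.21 0.02] w 61.2
```

View pics/ps5.png

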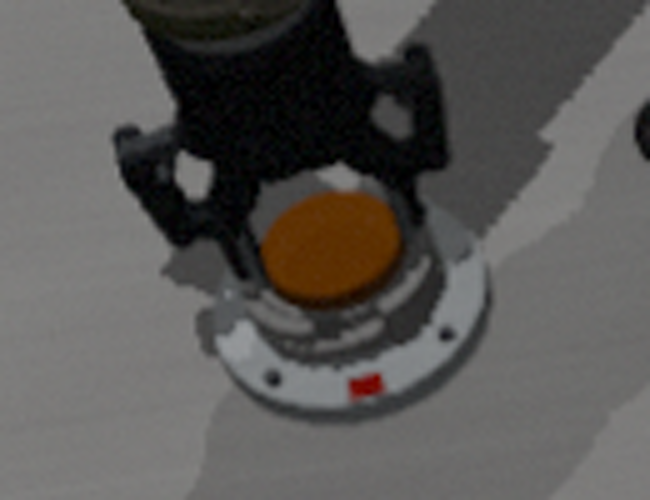

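Emit:
move_arm([
  [0, 0, 0, 0, 0, 0],
  [0, 0, 0, 0, 0, 0],
  [0, 0, 0, 0, 0, 0],
  [0, 0, 0, 0, 0, 0],
  [0, 0, 0, 0, 0, 0],
  [0, 0, 0, 0, 0, 0],
  [0, 0, 0, 0, 0, 0],
  [0, 0, -0.5, 0, 0, 0],
  [0, 0, -1.0, 0, 0, 0],
  [0, 0, -1.5, 0, 0, 0],
], grip=7.6)

```text
time_s: 14.15
eef_pos: [516.5, -303.9, 76.7]
ee_rot: [-0.0, -0.114, 0.993, 0.0]
force: [-0.2, -0.2, 0.6]
grip_width: 0.888
```

Run:
```python
from h import *
find_state(); w=eyes.capture("scene");
cv2.imwrite("pics/ps6.png",cv2.resize(w[160:260,90:220],None,fx=5,fy=5,interpolation=cv2.INTER_CUBIC))
W=eyes.camera_params("wrist");im=eyes.capture("wrist");cv2.imwrite("pics/wp6.png",im);np.save("wp6.npy",[W],allow_pickle=True);find_state()
cv2.imwrite("pics/ps7.png",cv2.resize(im[140:360,130:430],None,fx=2.6,fy=2.6,interpolation=cv2.INTER_CUBIC))
```

```text
14.15 [ 516.5 -303.9   76.7] [-0.727  0.628  1.442  0.     1.072 -2.527] [-0.2 -0.2  0.6] [ 0.04  0.02 -0.04] w 75.5
14.25 [ 517.6 -304.9   78.7] [-0.727  0.625  1.44  -0.     1.071 -2.527] [-0.1 -0.8 -0.3] [-0.02  0.    0.  ] w 75.9
```

View pics/ps6.png

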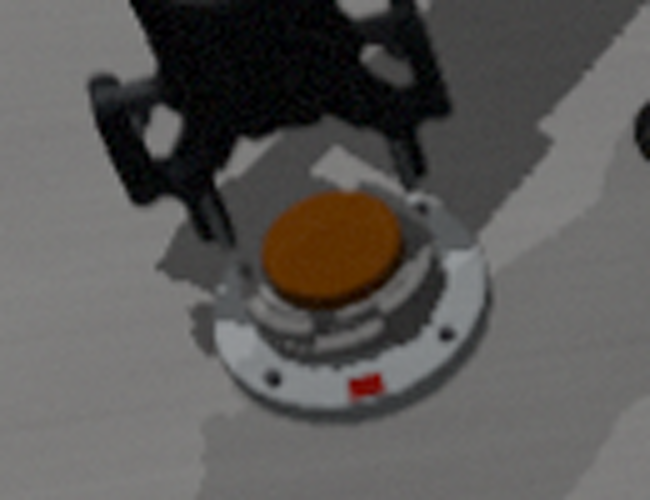

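View pics/ps7.png

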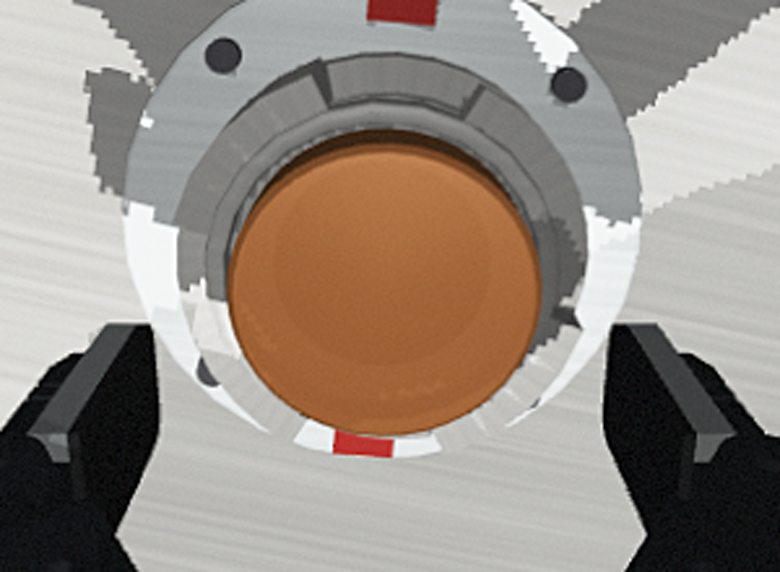

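Run:
```python
from h import *
a=np.linspace(0,2*np.pi,90)
def ov(im,P,c,lst):
    big=cv2.resize(im,None,fx=4,fy=4,interpolation=cv2.INTER_CUBIC)
    for r,z,col in lst:
        X=np.c_[c[0]+r*np.cos(a),c[1]+r*np.sin(a),0*a+z]
        u=((proj(P,X)+.5)*4).astype(int); cv2.polylines(big,[u],True,col,1)
    return big
L=[(30.5,60,(255,0,0)),(32,58.5,(0,255,0)),(65,18,(255,255,0)),(38,50,(255,0,255))]
W=np.load("wp6.npy",allow_pickle=True)[0]
b=ov(cv2.imread("pics/wp6.png"),W,(517.3,-304.5),L);cv2.imwrite("pics/ov1.png",b[520:1260,700:1500])
S=eyes.camera_params("scene");im=eyes.capture("scene");b=ov(im,S,(517.3,-304.5),L);cv2.imwrite("pics/ov2.png",cv2.resize(b[640:1040,360:880],None,fx=1.5,fy=1.5))
```

```text
(no output)
```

View pics/ov1.png

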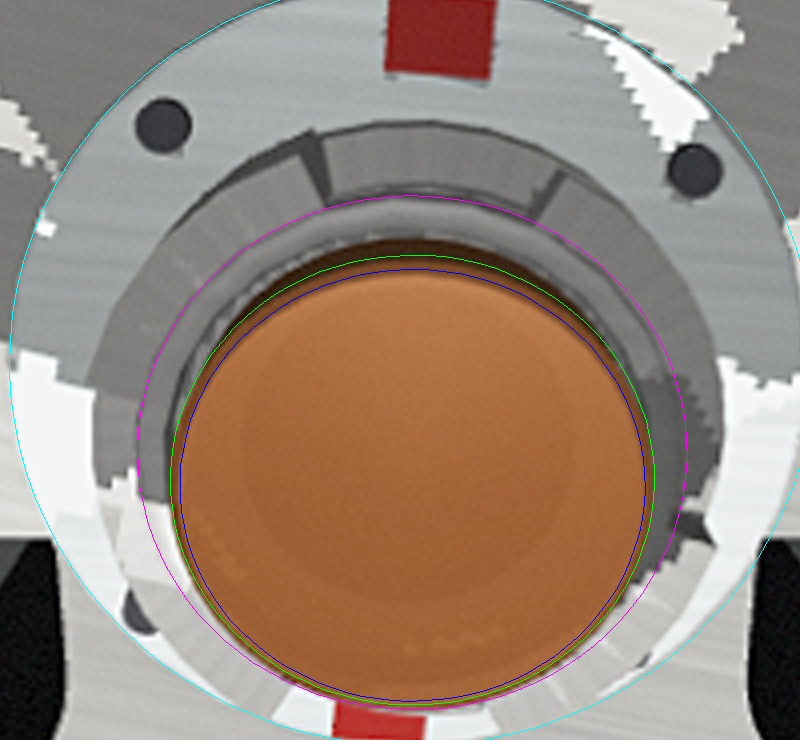

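View pics/ov2.png

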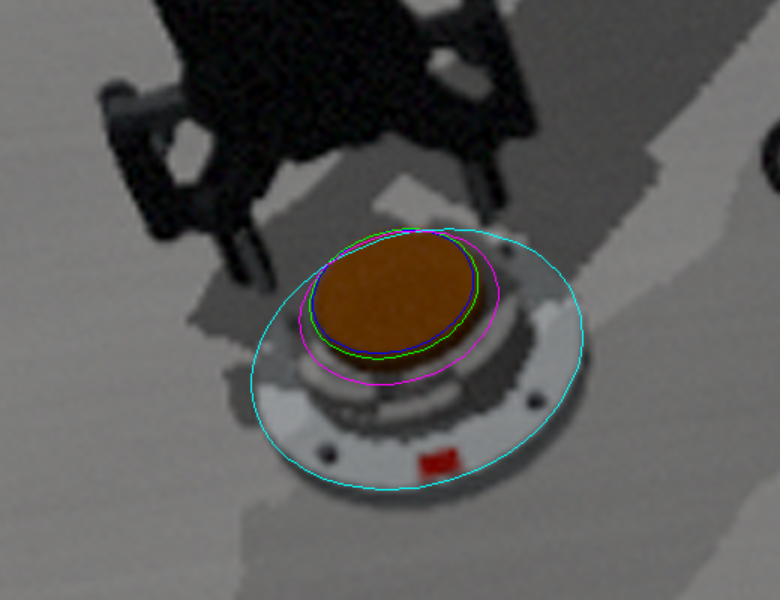

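The overlay puts the glass's upper face at z = 60, level and centred, so it's seated. Next is the ring.

Run:
```python
from h import *
find_state();goto([488.7,289.3,120],1.810,16)
```

```text
14.3 [ 517.1 -304.5   77.4] [-0.727  0.627  1.442 -0.     1.07  -2.527] [-0.3 -0.4 -1.1] [-0.01  0.05 -0.01] w 75.8
pos [ 517.1 -304.5   77.4] yaw_y 1.8 shift(now axes,cm) [-10.75  58.46  -4.37] shift(target axes) [-11.31  58.36  -4.26] rotvec deg [-0.12  0.08 -0.56]
per row [-0.672  3.654 -0.273] [-0.008  0.005 -0.035]
```

Emit:
move_arm([
  [0, 0, -2, 0, 0, 0],
  [0, 0, -3, 0, 0, 0],
  [-0.2, 1.2, -2, 0, 0, 0],
  [-0.5, 2.8, -1, 0, 0, 0],
  [-0.8, 4.2, 0, 0, 0, 0],
  [-0.8, 4.4, 0, 0, 0, 0],
  [-0.8, 4.4, 0, 0, 0, 0],
  [-0.8, 4.4, 0, 0, 0, 0],
  [-0.8, 4.4, 0, 0, 0, 0],
  [-0.8, 4.4, 0, 0, 0, 0],
], grip=4.5)

```text
time_s: 15.3
eef_pos: [501.0, 4.3, 155.8]
ee_rot: [-0.0, -0.114, 0.993, 0.0]
force: [0.5, 0.1, -0.5]
grip_width: 0.532
```

Emit:
move_arm([
  [-0.8, 4.4, 0, 0, 0, 0],
  [-0.8, 4.4, 0, 0, 0, 0],
  [-0.8, 4.4, 0, 0, 0, -0.2],
  [-0.8, 4.4, 0, 0, 0, -0.3],
  [-0.8, 4.2, 0, 0, 0, 0],
  [-0.6, 3.3, 1, 0, 0, 0],
  [-0.4, 2.1, 1, 0, 0, 0],
  [-0.2, 1.1, 1, 0, 0, 0],
  [0, 0, 0.5, 0, 0, 0],
  [0, 0, 0, 0, 0, 0],
])

```text
time_s: 16.3
eef_pos: [486.5, 288.9, 120.2]
ee_rot: [-0.001, -0.119, 0.993, -0.0]
force: [0.6, 0.9, 0.1]
grip_width: 0.529
```

Run:
```python
from h import *
eyes.capture("top");find_state()
W=eyes.camera_params("wrist");im=eyes.capture("wrist");cv2.imwrite("pics/wr3.png",im);np.save("wr3.npy",[W],allow_pickle=True);find_state();goto([488.7,289.3,44],1.810,16)
```

```text
16.35 [486.9 288.8 120.9] [ 0.329  0.508  1.514 -0.     1.12  -1.479] [-0.7  0.3 -0.4] [-0.   -0.02  0.01] w 44.6
16.4 [487.1 288.8 121.4] [ 0.328  0.508  1.514 -0.     1.12  -1.479] [-0.4 -0.2  1.2] [0.06 0.02 0.04] w 44.5
pos [487.1 288.8 121.4] yaw_y 1.808 shift(now axes,cm) [-0.16  0.01  7.74] shift(target axes) [-0.17  0.01  7.74] rotvec deg [-0.01  0.01 -0.14]
per row [-0.01   0.     0.483] [-0.     0.001 -0.009]
```

View pics/wr3.png

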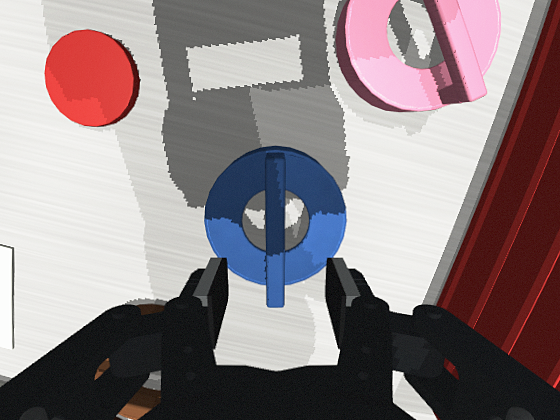

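The blue ring is under the tool with its bar vertical at column 275, centred between the fingers at 225 and 330. I'll descend and grip the bar.

Emit:
move_arm([
  [-0.08, 0, 0.5, 0, 0, 0],
  [-0.08, 0, 1.0, 0, 0, 0],
  [0, 0, 1.4, 0, 0, 0],
  [0, 0, 1.4, 0, 0, 0],
  [0, 0, 1.4, 0, 0, 0],
  [0, 0, 1.0, 0, 0, 0],
  [0, 0, 0.6, 0, 0, 0],
  [0, 0, 0.3, 0, 0, 0],
  [0, 0, 0.1, 0, 0, 0],
  [0, 0, 0, 0, 0, 0],
])

```text
time_s: 17.4
eef_pos: [488.4, 290.3, 44.4]
ee_rot: [0.0, -0.119, 0.993, 0.0]
force: [-0.7, -0.4, 1.0]
grip_width: 0.529
```

Run:
```python
from h import *
im=eyes.capture("wrist");cv2.imwrite("pics/wr4.png",im);find_state();goto([488.7,289.3,44],1.810,16)
```

```text
17.45 [488.5 290.3  44.5] [ 0.33   0.614  1.568 -0.     0.958 -1.479] [-0.  -0.8 -0.6] [-0.02  0.02  0.02] w 44.9
pos [488.5 290.3  44.5] yaw_y 1.809 shift(now axes,cm) [ 0.   -0.11  0.05] shift(target axes) [ 0.01 -0.11  0.05] rotvec deg [ 0.    0.05 -0.06]
per row [ 0.    -0.007  0.003] [ 0.     0.003 -0.004]
```

View pics/wr4.png

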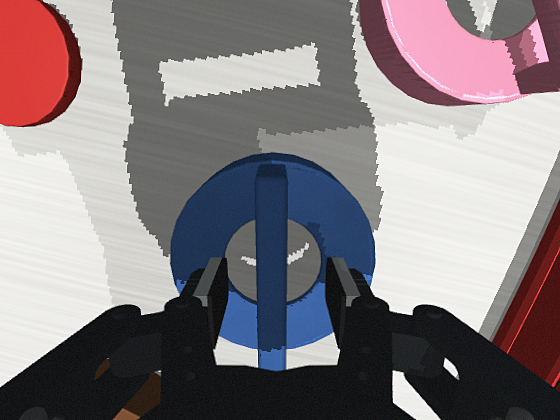

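Emit:
move_arm([
  [0, -0.15, 0, 0, 0, 0],
  [0, 0, 0, 0, 0, 0],
  [0, 0, 0, 0, 0, 0],
  [0, 0, 0, 0, 0, 0],
  [0, 0, 0, 0, 0, 0],
  [0, 0, 0, 0, 0, 0],
  [0, 0, 0, 0, 0, 0],
  [0, 0, 0, 0, 0, 0],
  [0, 0, 0, 0, 0, 0],
  [0, 0, 0, 0, 0, 0],
], grip=0.6, newtons=100)

```text
time_s: 18.45
eef_pos: [488.8, 288.7, 44.5]
ee_rot: [0.0, -0.119, 0.993, -0.0]
force: [-1.7, -2.6, 5.8]
grip_width: 0.118
```

Run:
```python
from h import *
im=eyes.capture("wrist");cv2.imwrite("pics/wr5.png",im);find_state();goto([488.7,289.3,44],1.810,16)
```

```text
18.5 [488.8 288.7  44.6] [ 0.327  0.613  1.57  -0.     0.958 -1.481] [-0.6 -2.2  5.6] [-0.28  0.2  -0.01] w 9.7
pos [488.8 288.7  44.6] yaw_y 1.809 shift(now axes,cm) [-0.    0.06  0.06] shift(target axes) [-0.    0.06  0.06] rotvec deg [-0.01  0.03 -0.06]
per row [-0.     0.004  0.003] [-0.001  0.002 -0.004]
```

View pics/wr5.png

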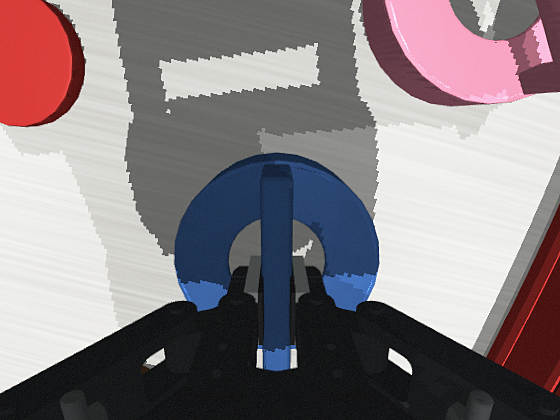

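```bash
cat > ringfit.py <<'E'
from h import *
def ringfit(im,W,p,R,zlip,rowmax):
    h=cv2.cvtColor(im,cv2.COLOR_BGR2HSV)
    m=cv2.inRange(h,(100,110,40),(125,255,255));m[rowmax:]=0
    cs,_=cv2.findContours(m,cv2.RETR_EXTERNAL,cv2.CHAIN_APPROX_NONE);c=max(cs,key=cv2.contourArea)[:,0].astype(float)
    c=c[c[:,1]<rowmax-3]
    P=R.inv().apply(np.array([pix2z(W,u,v,zlip) for u,v in c])-p)
    r=least_squares(lambda q:np.hypot(P[:,0]-q[0],P[:,1]-q[1])-51,[0,0],loss="soft_l1",f_scale=.5)
    print("ring centre in tool",r.x.round(2),"res",np.percentile(np.abs(r.fun),[50,90]).round(2),len(P), "cols",c[:,0].min(),c[:,0].max(),"rows",c[:,1].min(),c[:,1].max())
E
python3 - <<'E'
from ringfit import *
p,R,s=tool();W=eyes.camera_params("wrist")
ringfit(cv2.imread("pics/wr5.png"),W,p,R,36,300)
ringfit(cv2.imread("pics/wr5.png"),W,p,R,36,265)
# wr3 before gripping, relative to its tool pose
W3=np.load("wr3.npy",allow_pickle=True)[0]
ringfit(cv2.imread("pics/wr3.png"),W3,np.array([487.1,288.8,121.4]),R,36,270)
goto([488.7,289.3,150],1.717,10); goto([517.3,-304.4,150],1.717,14)
E
```

```text
ring centre in tool [ 0.13 -0.2 ] res [ 2.33 39.34] 699 cols 175.0 378.0 rows 153.0 296.0
ring centre in tool [-1.51 -0.21] res [ 3.45 34.34] 485 cols 175.0 378.0 rows 153.0 261.0
ring centre in tool [-0.79 -0.96] res [0.88 1.57] 305 cols 204.0 345.0 rows 146.0 266.0
pos [488.8 288.7  44.6] yaw_y 1.809 shift(now axes,cm) [-1.000e-02  6.000e-02 -1.054e+01] shift(target axes) [  0.     0.06 -10.54] rotvec deg [-0.01  0.03  5.27]
per row [-1.000e-03  6.000e-03 -1.054e+00] [-0.001  0.003  0.527]
pos [488.8 288.7  44.6] yaw_y 1.809 shift(now axes,cm) [ 11.22 -58.31 -10.54] shift(target axes) [  5.82 -59.09 -10.54] rotvec deg [-0.01  0.03  5.27]
per row [ 0.801 -4.165 -0.753] [-0.001  0.002  0.376]
```

```bash
cat > ringfit.py <<'E'
from h import *
def ringfit(im,W,p,R,zlip,rowmin,rowmax,colx=(0,0)):
    h=cv2.cvtColor(im,cv2.COLOR_BGR2HSV)
    m=cv2.inRange(h,(100,110,40),(125,255,255));m[rowmax:]=0
    pts=[]
    for v in range(rowmin,rowmax):
        u=np.where(m[v])[0]
        u=u[(u>120)&(u<440)]
        if len(u): pts+= [(u.min()-.5,v),(u.max()+.5,v)]
    P=R.inv().apply(np.array([pix2z(W,u,v,zlip) for u,v in pts])-p)
    r=least_squares(lambda q:np.hypot(P[:,0]-q[0],P[:,1]-q[1])-q[2],[0,0,51],loss="soft_l1",f_scale=.3)
    r2=least_squares(lambda q:np.hypot(P[:,0]-q[0],P[:,1]-q[1])-51,[0,0],loss="soft_l1",f_scale=.3)
    print("ring in tool",r.x.round(2),r2.x.round(2),"res",np.percentile(np.abs(r2.fun),[50,90]).round(2))
E
python3 - <<'E'
from ringfit import *
p,R,s=tool();W=eyes.camera_params("wrist")
ringfit(cv2.imread("pics/wr5.png"),W,p,R,36,215,275)
W3=np.load("wr3.npy",allow_pickle=True)[0]
for a,b in((200,255),(200,280)):ringfit(cv2.imread("pics/wr3.png"),W3,np.array([487.1,288.8,121.4]),R,36,a,b)
E
```

```text
ring in tool [-0.07 -0.16 50.45] [-1.65 -0.2 ] res [0.3 0.6]
ring in tool [-1.95 -1.06 50.43] [-0.76 -1.05] res [0.48 0.86]
ring in tool [-1.71 -1.04 50.42] [-0.83 -1.02] res [0.41 1.01]
```

Emit:
move_arm([
  [0, 0, -0.3, 0, 0, 0],
  [0, 0, -1.0, 0, 0, 0],
  [0, 0, -2.0, 0, 0, 0],
  [0, 0, -2.5, 0, 0, 0],
  [0.1, -0.6, -2.5, 0, 0, 0],
  [0.3, -1.8, -1.5, 0, 0, 0],
  [0.6, -3.2, -0.7, 0, 0, 0.5],
  [0.7, -4.2, 0, 0, 0, 1.0],
  [0.7, -4.4, 0, 0, 0, 1.0],
  [0.6, -4.4, 0, 0, 0, 1.0],
])

```text
time_s: 19.5
eef_pos: [499.5, 99.2, 149.5]
ee_rot: [0.0, -0.088, 0.996, 0.0]
force: [0.3, -0.3, -3.6]
grip_width: 0.117
```

Run:
```python
from h import *
find_state();goto([516.9,-304.5,135],1.717,10)
```

```text
19.5 [499.5  99.2 149.5] [-0.034  0.359  1.659  0.     1.123 -1.782] [ 0.3 -0.3 -3.6] [-0.02 -0.1   0.02] w 10.0
pos [499.5  99.2 149.5] yaw_y 1.748 shift(now axes,cm) [  5.39 -40.05   1.45] shift(target axes) [  4.16 -40.2    1.45] rotvec deg [0.   0.01 1.75]
per row [ 0.539 -4.005  0.145] [0.    0.001 0.175]
```

Emit:
move_arm([
  [0.6, -4.4, 0, 0, 0, 0.8],
  [0.6, -4.5, 0, 0, 0, 0.9],
  [0.5, -4.6, 0, 0, 0, 0],
  [0.5, -4.6, 0, 0, 0, 0],
  [0.5, -4.6, 0, 0, 0, 0],
  [0.5, -4.6, 0, 0, 0, 0],
  [0.5, -4.6, 0, 0, 0, 0],
  [0.4, -4.0, 0, 0, 0, 0],
  [0.2, -2.6, 0.5, 0, 0, 0],
  [0.1, -1.4, 0.5, 0, 0, 0],
])

```text
time_s: 20.5
eef_pos: [516.6, -302.3, 138.9]
ee_rot: [-0.0, -0.073, 0.997, -0.0]
force: [-0.0, -0.0, -3.9]
grip_width: 0.117
```

Run:
```python
from h import *
eyes.capture("scene");eyes.capture("scene");find_state()
W=eyes.camera_params("wrist");im=eyes.capture("wrist");cv2.imwrite("pics/wq1.png",im);np.save("wq1.npy",[W],allow_pickle=True);find_state();goto([516.9,-304.5,81],1.717,16)
```

```text
20.6 [ 516.4 -301.   138.1] [-0.724  0.554  1.39  -0.     1.2   -2.44 ] [ 0.2  0.8 -4.5] [0.02 0.03 0.03] w 10.0
20.65 [ 516.7 -299.8  138.6] [-0.722  0.552  1.391  0.     1.2   -2.44 ] [-0.7 -0.  -4. ] [-0.02 -0.02 -0.02] w 9.9
pos [ 516.7 -299.8  138.6] yaw_y 1.718 shift(now axes,cm) [ 0.04 -0.48  5.76] shift(target axes) [ 0.05 -0.47  5.76] rotvec deg [ 0.09 -0.05  0.04]
per row [ 0.003 -0.03   0.36 ] [ 0.006 -0.003  0.003]
```

View pics/wq1.png

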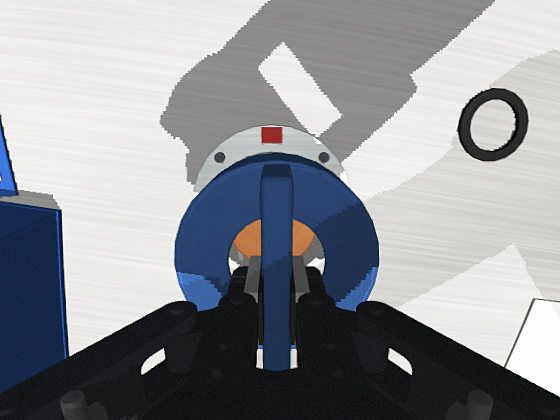

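The bar lines up with the red mark (column 277 against 272 before the 4.8 mm correction). I'll descend in steps.

Emit:
move_arm([
  [0.02, -0.24, 0.2, 0, 0, 0],
  [0.02, -0.24, 0.5, 0, 0, 0],
  [0, 0, 0.6, 0, 0, 0],
  [0, 0, 0.7, 0, 0, 0],
  [0, 0, 0.7, 0, 0, 0],
  [0, 0, 0.6, 0, 0, 0],
  [0, 0, 0.4, 0, 0, 0],
  [0, 0, 0.2, 0, 0, 0],
  [0, 0, 0, 0, 0, 0],
  [0, 0, 0, 0, 0, 0],
])

```text
time_s: 21.65
eef_pos: [517.3, -305.3, 100.3]
ee_rot: [0.0, -0.074, 0.997, -0.0]
force: [0.4, 0.6, -2.9]
grip_width: 0.12
```

Run:
```python
from h import *
find_state()
W=eyes.camera_params("wrist");im=eyes.capture("wrist");cv2.imwrite("pics/wq2.png",im);np.save("wq2.npy",[W],allow_pickle=True);find_state();goto([516.9,-304.5,81],1.717,16)
c=im[90:330,130:430]
cv2.imwrite("pics/wq2c.png",cv2.resize(c,None,fx=2.4,fy=2.4,interpolation=cv2.INTER_CUBIC))
```

```text
21.65 [ 517.3 -305.3  100.3] [-0.728  0.601  1.419 -0.     1.121 -2.446] [ 0.4  0.6 -2.9] [ 0.04 -0.    0.06] w 10.2
21.7 [ 517.4 -305.3  100.4] [-0.728  0.601  1.419  0.     1.121 -2.446] [-0.8 -0.8 -3.5] [-0.02  0.01  0.02] w 10.0
pos [ 517.4 -305.3  100.4] yaw_y 1.718 shift(now axes,cm) [0.04 0.09 1.94] shift(target axes) [0.03 0.09 1.94] rotvec deg [-0.03  0.02  0.06]
per row [0.002 0.005 0.121] [-0.002  0.001  0.004]
```

View pics/wq2c.png

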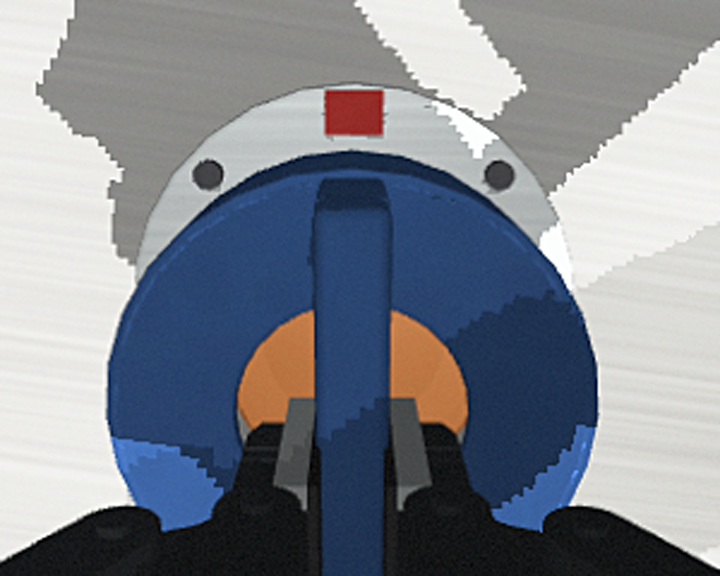

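Emit:
move_arm([
  [0.04, 0.08, 0.1, 0, 0, 0],
  [0, 0, 0.2, 0, 0, 0],
  [0, 0, 0.2, 0, 0, 0],
  [0, 0, 0.2, 0, 0, 0],
  [0, 0, 0.2, 0, 0, 0],
  [0, 0, 0.2, 0, 0, 0],
  [0, 0, 0.2, 0, 0, 0],
  [0, 0, 0.1, 0, 0, 0],
  [0, 0, 0.1, 0, 0, 0],
  [0, 0, 0, 0, 0, 0],
])

```text
time_s: 22.7
eef_pos: [516.7, -304.4, 85.0]
ee_rot: [-0.0, -0.074, 0.997, 0.0]
force: [-0.6, -1.1, -4.1]
grip_width: 0.117
```

Run:
```python
from h import *
eyes.capture("top");find_state();goto([516.9,-304.5,80.6],1.717,16)
```

```text
22.75 [ 516.7 -304.5   85.1] [-0.728  0.618  1.435 -0.     1.089 -2.446] [-0.4  0.5 -3.7] [ 0.03 -0.01 -0.09] w 10.3
pos [ 516.7 -304.5   85.1] yaw_y 1.718 shift(now axes,cm) [-0.01 -0.01  0.45] shift(target axes) [-0.01 -0.01  0.45] rotvec deg [-0.    0.    0.06]
per row [-0.001 -0.     0.028] [-0.     0.     0.004]
```

No contact yet. I'll lower the last 4.7 mm slowly.

Emit:
move_arm([
  [0, 0, 0.07, 0, 0, 0],
  [0, 0, 0.07, 0, 0, 0],
  [0, 0, 0.07, 0, 0, 0],
  [0, 0, 0.06, 0, 0, 0],
  [0, 0, 0.06, 0, 0, 0],
  [0, 0, 0.05, 0, 0, 0],
  [0, 0, 0.04, 0, 0, 0],
  [0, 0, 0.03, 0, 0, 0],
  [0, 0, 0, 0, 0, 0],
  [0, 0, 0, 0, 0, 0],
])

```text
time_s: 23.75
eef_pos: [516.7, -304.5, 80.6]
ee_rot: [0.0, -0.074, 0.997, -0.0]
force: [-0.1, -0.6, -3.8]
grip_width: 0.118
```

Run:
```python
from h import *
find_state();im=eyes.capture("scene");find_state()
cv2.imwrite("pics/sq3.png",cv2.resize(im[150:260,80:220],None,fx=5,fy=5,interpolation=cv2.INTER_CUBIC))
```

```text
23.75 [ 516.7 -304.5   80.6] [-0.728  0.623  1.438 -0.     1.08  -2.446] [-0.1 -0.6 -3.8] [-0.04  0.01  0.05] w 10.0
23.8 [ 516.8 -304.5   80.6] [-0.728  0.623  1.438  0.     1.08  -2.446] [ 0.4  0.3 -3.7] [ 0.02 -0.02  0.03] w 9.9
```

View pics/sq3.png

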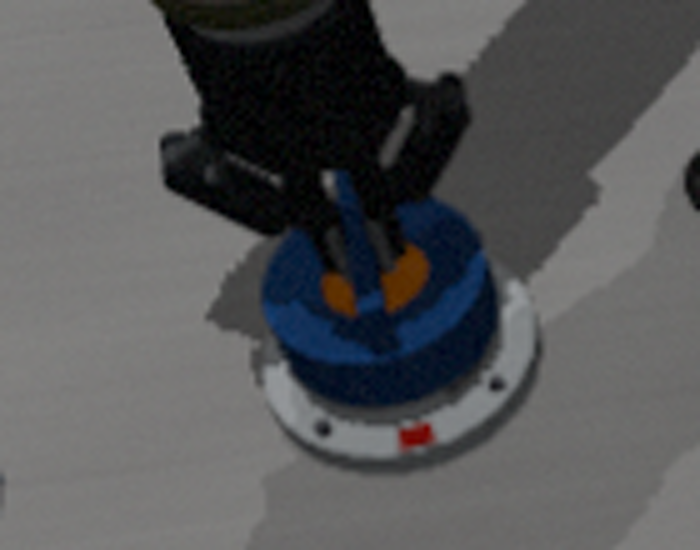

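Emit:
move_arm([
  [0, 0, 0.02, 0, 0, 0],
  [0, 0, 0.02, 0, 0, 0],
  [0, 0, 0.02, 0, 0, 0],
  [0, 0, 0.02, 0, 0, 0],
  [0, 0, 0.02, 0, 0, 0],
  [0, 0, 0.02, 0, 0, 0],
  [0, 0, 0, 0, 0, 0],
  [0, 0, 0, 0, 0, 0],
  [0, 0, 0, 0, 0, 0],
  [0, 0, 0, 0, 0, 0],
])

```text
time_s: 24.8
eef_pos: [516.8, -304.7, 80.3]
ee_rot: [0.0, -0.074, 0.997, -0.0]
force: [-5.4, 0.7, 6.8]
grip_width: 0.12
```

Run:
```python
from h import *
find_state()
```

```text
24.8 [ 516.8 -304.7   80.3] [-0.728  0.624  1.439 -0.     1.079 -2.446] [-5.4  0.7  6.8] [0.3  0.67 0.04] w 10.2
```

Emit:
move_arm([
  [0, 0, 0.02, 0, 0, 2],
  [0, 0, 0.05, 0, 0, 4],
  [0, 0, 0.05, 0, 0, 4],
  [0, 0, 0.05, 0, 0, 4],
  [0, 0, 0.05, 0, 0, 4],
  [0, 0, 0.02, 0, 0, 2],
  [0, 0, 0, 0, 0, 0],
  [0, 0, 0, 0, 0, 0],
  [0, 0, 0, 0, 0, 0],
  [0, 0, 0, 0, 0, 0],
])

```text
time_s: 25.8
eef_pos: [517.5, -305.0, 77.9]
ee_rot: [0.001, 0.1, 0.995, -0.001]
force: [1.2, -0.4, 5.1]
grip_width: 0.115
```

Run:
```python
from h import *
find_state();goto([516.9,-304.5,80.6],1.717,16)
im=eyes.capture("wrist");cv2.imwrite("pics/wt1.png",im)
```

```text
25.8 [ 517.5 -305.    77.9] [-0.728  0.627  1.44   0.     1.072 -2.098] [ 1.2 -0.4  5.1] [-0.   -0.07 -0.13] w 9.8
pos [ 517.5 -305.    77.9] yaw_y 1.37 shift(now axes,cm) [ 0.06  0.03 -0.27] shift(target axes) [ 0.05  0.05 -0.27] rotvec deg [ -0.09   0.13 -19.89]
per row [ 0.004  0.002 -0.017] [-0.006  0.008 -1.243]
```

View pics/wt1.png

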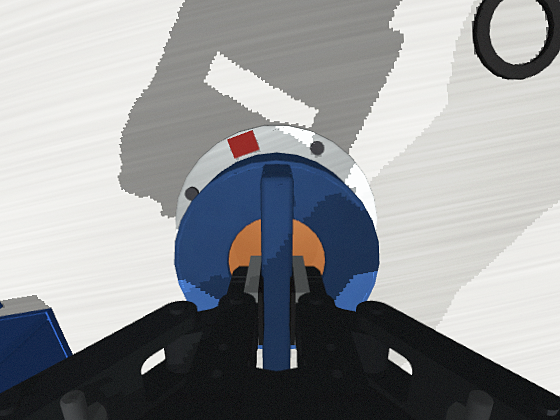

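The ring turned 0.347 rad and dropped 2.4 mm, which is the 7 mm/rad pitch. The thread has engaged, so I'll keep turning.

Emit:
move_arm([
  [0, 0, 0.03, 0, 0, 3],
  [0, 0, 0.05, 0, 0, 4],
  [0, 0, 0.05, 0, 0, 4],
  [0, 0, 0.05, 0, 0, 4],
  [0, 0, 0.05, 0, 0, 4],
  [0, 0, 0.05, 0, 0, 4],
  [0, 0, 0.05, 0, 0, 4],
  [0, 0, 0.04, 0, 0, 3],
  [0, 0, 0, 0, 0, 0],
  [0, 0, 0, 0, 0, 0],
])

```text
time_s: 26.85
eef_pos: [517.5, -304.8, 74.2]
ee_rot: [0.001, 0.354, 0.935, -0.0]
force: [-0.2, 0.2, 5.2]
grip_width: 0.117
```

Run:
```python
from h import *
find_state();goto([516.9,-304.5,80.6],1.717,16)
```

```text
26.85 [ 517.5 -304.8   74.2] [-7.270e-01  6.320e-01  1.443e+00  1.000e-03  1.065e+00 -1.574e+00] [-0.2  0.2  5.2] [ 0.06 -0.18 -0.1 ] w 10.0
pos [ 517.5 -304.8   74.2] yaw_y 0.846 shift(now axes,cm) [ 0.07 -0.01 -0.64] shift(target axes) [ 0.05  0.04 -0.64] rotvec deg [-4.000e-02  1.500e-01 -4.989e+01]
per row [ 0.004 -0.001 -0.04 ] [-3.000e-03  9.000e-03 -3.118e+00]
```

Emit:
move_arm([
  [0, 0, 0.03, 0, 0, 2.5],
  [0, 0, 0.03, 0, 0, 2.5],
  [0, 0, 0, 0, 0, 2.5],
  [0, 0, 0, 0, 0, 2.5],
  [0, 0, 0, 0, 0, 2.5],
  [0, 0, 0, 0, 0, 2.5],
  [0, 0, 0, 0, 0, 0],
  [0, 0, 0, 0, 0, 0],
  [0, 0, 0, 0, 0, 0],
  [0, 0, 0, 0, 0, 0],
], newtons=120)

```text
time_s: 27.85
eef_pos: [517.3, -305.0, 73.6]
ee_rot: [0.001, 0.473, 0.881, -0.0]
force: [-0.1, 0.4, 5.8]
grip_width: 0.115
```

Run:
```python
from h import *
find_state();goto([516.9,-304.5,80.6],1.717,16)
```

```text
27.85 [ 517.3 -305.    73.6] [-0.728  0.633  1.443  0.     1.064 -1.312] [-0.1  0.4  5.8] [-0.04 -0.02 -0.12] w 9.8
pos [ 517.3 -305.    73.6] yaw_y 0.584 shift(now axes,cm) [ 0.06 -0.01 -0.7 ] shift(target axes) [ 0.03  0.05 -0.7 ] rotvec deg [-4.000e-02  1.400e-01 -6.489e+01]
per row [ 0.004 -0.    -0.044] [-2.000e-03  9.000e-03 -4.055e+00]
```

Emit:
move_arm([
  [0, 0, 0, 0, 0, 1.5],
  [0, 0, 0, 0, 0, 1.5],
  [0, 0, 0, 0, 0, 1.5],
  [0, 0, 0, 0, 0, 1.5],
  [0, 0, 0, 0, 0, 1],
  [0, 0, 0, 0, 0, 0],
  [0, 0, 0, 0, 0, 0],
  [0, 0, 0, 0, 0, 0],
  [0, 0, 0, 0, 0, 0],
  [0, 0, 0, 0, 0, 0],
])

```text
time_s: 28.85
eef_pos: [517.0, -305.1, 73.6]
ee_rot: [0.001, 0.526, 0.851, -0.0]
force: [-2.3, -0.1, 6.2]
grip_width: 0.115
```

Run:
```python
from h import *
find_state();goto([516.9,-304.5,80.6],1.717,16)
im=eyes.capture("wrist");cv2.imwrite("pics/wt2.png",im);find_state()
```

```text
28.85 [ 517.  -305.1   73.6] [-7.280e-01  6.320e-01  1.443e+00 -1.000e-03  1.064e+00 -1.191e+00] [-2.3 -0.1  6.2] [-0.09  0.31  0.23] w 9.8
pos [ 517.  -305.1   73.6] yaw_y 0.463 shift(now axes,cm) [ 0.05  0.02 -0.7 ] shift(target axes) [ 0.    0.06 -0.7 ] rotvec deg [-6.000e-02  1.000e-01 -7.184e+01]
per row [ 0.003  0.001 -0.044] [-4.00e-03  6.00e-03 -4.49e+00]
28.9 [ 517.  -305.1   73.6] [-7.280e-01  6.320e-01  1.443e+00 -1.000e-03  1.064e+00 -1.191e+00] [-2.4  0.5  7.1] [-0.08  0.38  0.26] w 9.8
```

View pics/wt2.png

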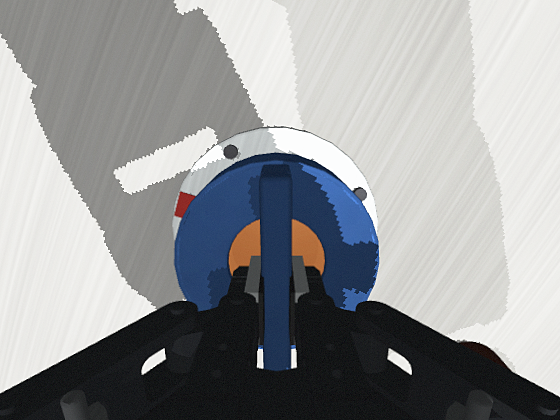

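Emit:
move_arm([
  [0, 0, 0, 0, 0, 1],
  [0, 0, 0, 0, 0, 1],
  [0, 0, 0, 0, 0, 1],
  [0, 0, 0, 0, 0, 0.5],
  [0, 0, 0, 0, 0, 0],
  [0, 0, 0, 0, 0, 0],
  [0, 0, 0, 0, 0, 0],
  [0, 0, 0, 0, 0, 0],
  [0, 0, 0, 0, 0, 0],
  [0, 0, 0, 0, 0, 0],
])

```text
time_s: 29.9
eef_pos: [516.7, -305.2, 73.6]
ee_rot: [0.001, 0.551, 0.835, -0.001]
force: [-3.9, -2.0, 6.1]
grip_width: 0.114
```

Run:
```python
from h import *
find_state();goto([516.9,-304.5,80.6],1.717,16)
```

```text
29.9 [ 516.7 -305.2   73.6] [-0.728  0.632  1.443 -0.002  1.064 -1.131] [-3.9 -2.   6.1] [-0.26  0.6   1.38] w 9.7
pos [ 516.7 -305.2   73.6] yaw_y 0.405 shift(now axes,cm) [ 0.06  0.05 -0.7 ] shift(target axes) [-0.03  0.07 -0.7 ] rotvec deg [-1.400e-01  7.000e-02 -7.518e+01]
per row [ 0.004  0.003 -0.044] [-9.000e-03  4.000e-03 -4.699e+00]
```

The torque has risen to 1.4 N·m at 1.31 rad with no further descent, so the ring is snug. I'll let go, then rise.

Emit:
move_arm([
  [0, 0, 0, 0, 0, 0],
  [0, 0, 0, 0, 0, 0],
  [0, 0, 0, 0, 0, 0],
  [0, 0, 0, 0, 0, 0],
  [0, 0, 0, 0, 0, 0],
  [0, 0, 0, 0, 0, 0],
  [0, 0, 0, 0, 0, 0],
  [0, 0, -0.5, 0, 0, 0],
  [0, 0, -1.0, 0, 0, 0],
  [0, 0, -1.5, 0, 0, 0],
], grip=4.5)

```text
time_s: 30.9
eef_pos: [516.6, -304.3, 103.3]
ee_rot: [-0.0, 0.552, 0.834, 0.0]
force: [0.6, -0.1, -0.4]
grip_width: 0.525
```

Emit:
move_arm([
  [0, 0, -3, 0, 0, 0],
  [0, 0, -3, 0, 0, 0],
  [0, 0, -3, 0, 0, 0],
  [0, 0, -2, 0, 0, 0],
  [0, 0, -1, 0, 0, 0],
  [0, 0, 0, 0, 0, 0],
  [0, 0, 0, 0, 0, 0],
  [0, 0, 0, 0, 0, 0],
  [0, 0, 0, 0, 0, 0],
  [0, 0, 0, 0, 0, 0],
])

```text
time_s: 31.9
eef_pos: [516.6, -304.4, 222.1]
ee_rot: [-0.0, 0.552, 0.834, 0.0]
force: [0.8, -0.2, 0.3]
grip_width: 0.53
```

Run:
```python
from h import *
find_state()
W=eyes.camera_params("wrist");im=eyes.capture("wrist");cv2.imwrite("pics/wf.png",im);np.save("wf.npy",[W],allow_pickle=True)
cv2.imwrite("pics/sf.png",eyes.capture("scene"));find_state()
a=np.linspace(0,2*np.pi,90);b=cv2.resize(im,None,fx=4,fy=4,interpolation=cv2.INTER_CUBIC)
yaw=0.1466-1.312
for r,z,col in [(51,65,(0,255,0)),(24,65,(0,255,255)),(65,18,(255,255,0))]:
    X=np.c_[517.3+r*np.cos(a),-304.4+r*np.sin(a),0*a+z];cv2.polylines(b,[((proj(W,X)+.5)*4).astype(int)],True,col,1)
c,s=np.cos(yaw),np.sin(yaw)
X=[[517.3+c*l-s*w,-304.4+s*l+c*w,99] for l,w in((49,6),(49,-6),(-49,-6),(-49,6))]
cv2.polylines(b,[((proj(W,np.array(X))+.5)*4).astype(int)],True,(0,0,255),1)
cv2.imwrite("pics/wfo.png",b[420:1020,700:1500])
```

```text
31.9 [ 516.6 -304.4  222.1] [-0.728  0.486  1.271  0.     1.386 -1.128] [ 0.8 -0.2  0.3] [ 0.01 -0.01  0.02] w 45.0
32.0 [ 516.7 -304.4  222.4] [-0.728  0.486  1.271 -0.     1.386 -1.128] [ 0.1 -0.5  0.2] [-0.03 -0.03  0.03] w 44.7
```

View pics/wfo.png

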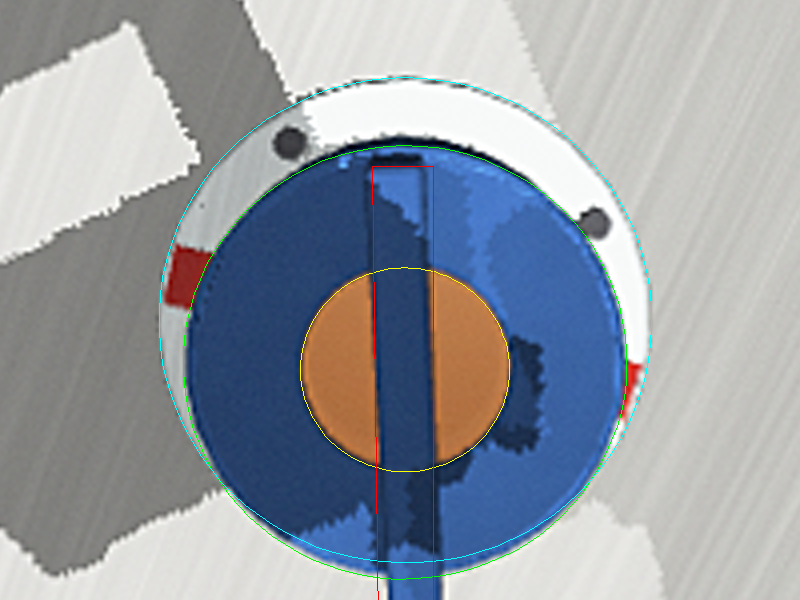

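View pics/sf.png

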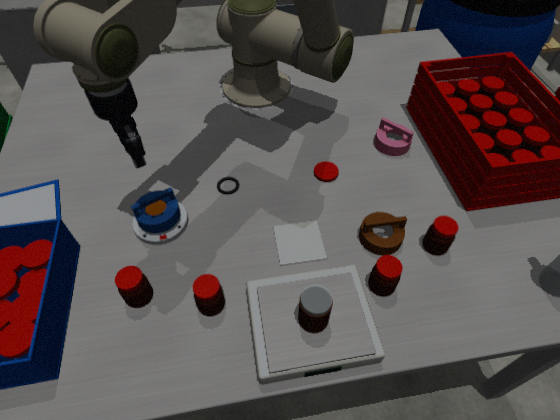

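The ring looks seated (lip circle at z = 65, lying flat), but the bar sits about 2° behind the tool angle. I'll measure it, then re-grip to confirm it's snug, since there's time left.

Run:
```python
from h import *
W=np.load("wf.npy",allow_pickle=True)[0];im=cv2.imread("pics/wf.png")
b=cv2.resize(im[130:270,200:360],None,fx=5,fy=5,interpolation=cv2.INTER_CUBIC);b=cv2.convertScaleAbs(b,alpha=1.8,beta=20);b=cv2.resize(b,(686,600));cv2.imwrite("pics/wfc.png",b)
```

```text
(no output)
```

View pics/wfc.png

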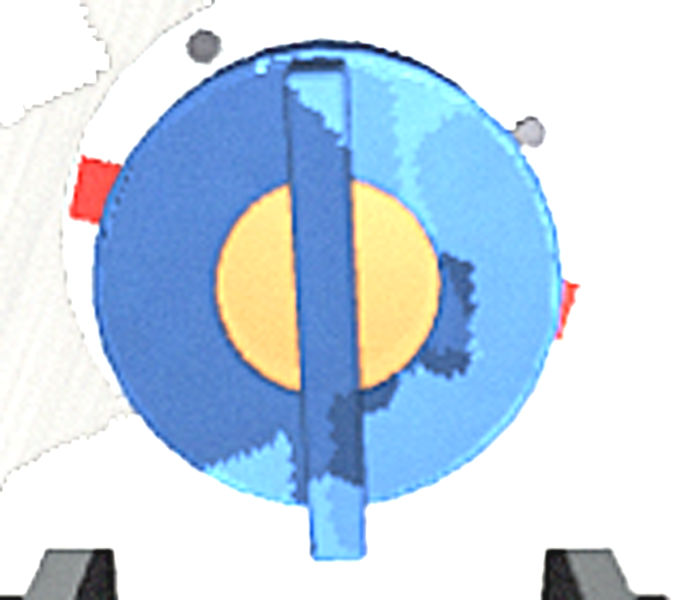

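Run:
```python
from h import *
W=np.load("wf.npy",allow_pickle=True)[0]
f=lambda x,y:(200+(x+.5)/4.2857-.5,130+(y+.5)/4.2857-.5)
E=np.array([pix2z(W,*f(x,y),99) for x,y in [(285,74),(350,74),(312,558),(366,558)]])
a=(E[0]+E[1])/2;b=(E[2]+E[3])/2;print(np.linalg.norm(a-b),(a+b)/2)
for d in (b-a,E[2]-E[0],E[3]-E[1]):
  y=np.arctan2(d[1],d[0]);y=(y+np.pi/2)%np.pi-np.pi/2;print("bar yaw",y,"turned",0.1466-y)
```

```text
95.70375279710849 [ 517.52289048 -303.58543211   99.        ]
bar yaw -1.1277415849527874 turned 1.2743415849527875
bar yaw -1.1222693308229408 turned 1.2688693308229408
bar yaw -1.1332165471584017 turned 1.2798165471584018
```

Emit:
move_arm([
  [0, 0, 1, 0, 0, -1.1],
  [0, 0, 2, 0, 0, -1.1],
  [0, 0, 2.5, 0, 0, 0],
  [0, 0, 2.5, 0, 0, 0],
  [0, 0, 2.5, 0, 0, 0],
  [0, 0, 2, 0, 0, 0],
  [0, 0, 1.2, 0, 0, 0],
  [0, 0, 0.7, 0, 0, 0],
  [0, 0, 0.4, 0, 0, 0],
  [0, 0, 0, 0, 0, 0],
])

```text
time_s: 33.0
eef_pos: [516.8, -304.5, 74.8]
ee_rot: [0.0, 0.536, 0.844, -0.0]
force: [0.6, -1.0, 0.9]
grip_width: 0.526
```

Run:
```python
from h import *
eyes.capture("scene");find_state();goto([516.9,-304.4,74],0.443,16)
```

```text
33.05 [ 517.  -304.7   75.2] [-0.728  0.63   1.442 -0.     1.068 -1.167] [ 1.1 -0.   0.1] [ 0.03 -0.04  0.04] w 44.6
pos [ 517.  -304.7   75.2] yaw_y 0.439 shift(now axes,cm) [0.03 0.   0.12] shift(target axes) [0.03 0.   0.12] rotvec deg [ 0.02  0.05 -0.23]
per row [0.002 0.    0.008] [ 0.001  0.003 -0.014]
```

Emit:
move_arm([
  [0, 0, 0, 0, 0, 0],
  [0, 0, 0, 0, 0, 0],
  [0, 0, 0, 0, 0, 0],
  [0, 0, 0, 0, 0, 0],
  [0, 0, 0, 0, 0, 0],
  [0, 0, 0, 0, 0, 0],
  [0, 0, 0, 0, 0, 0],
  [0, 0, 0, 0, 0, 0],
  [0, 0, 0, 0, 0, 0],
  [0, 0, 0, 0, 0, 0],
], grip=0.6, newtons=120)

```text
time_s: 34.05
eef_pos: [516.5, -304.8, 75.6]
ee_rot: [0.0, 0.536, 0.844, -0.0]
force: [-3.8, -0.3, 6.4]
grip_width: 0.114
```

Emit:
move_arm([
  [0, 0, 0, 0, 0, 1],
  [0, 0, 0, 0, 0, 0.5],
  [0, 0, 0, 0, 0, 0.5],
  [0, 0, 0, 0, 0, 0],
  [0, 0, 0, 0, 0, 0],
  [0, 0, 0, 0, 0, 0],
  [0, 0, 0, 0, 0, 0],
  [0, 0, 0, 0, 0, 0],
  [0, 0, 0, 0, 0, 0],
  [0, 0, 0, 0, 0, 0],
])

```text
time_s: 35.05
eef_pos: [516.5, -304.8, 75.6]
ee_rot: [0.0, 0.55, 0.835, -0.001]
force: [-3.0, 0.1, 5.7]
grip_width: 0.115
```

Run:
```python
from h import *
find_state();goto([516.9,-304.4,74],0.443,16)
```

```text
35.05 [ 516.5 -304.8   75.6] [-0.728  0.63   1.442 -0.002  1.069 -1.134] [-3.   0.1  5.7] [-0.08  0.69  1.24] w 9.8
pos [ 516.5 -304.8   75.6] yaw_y 0.407 shift(now axes,cm) [0.03 0.05 0.16] shift(target axes) [0.02 0.05 0.16] rotvec deg [-0.07  0.07 -2.07]
per row [0.002 0.003 0.01 ] [-0.005  0.004 -0.129]
```

Only 2° of wrist turn gave 1.24 N·m of resistance, so it's snug. I'll let go and retreat.

Emit:
move_arm([
  [0, 0, 0, 0, 0, 0],
  [0, 0, 0, 0, 0, 0],
  [0, 0, 0, 0, 0, 0],
  [0, 0, 0, 0, 0, 0],
  [0, 0, 0, 0, 0, 0],
  [0, 0, 0, 0, 0, 0],
  [0, 0, 0, 0, 0, 0],
  [0, 0, -0.5, 0, 0, 0],
  [0, 0, -1.0, 0, 0, 0],
  [0, 0, -1.5, 0, 0, 0],
], grip=4.5)

```text
time_s: 36.05
eef_pos: [516.6, -304.3, 105.2]
ee_rot: [-0.0, 0.551, 0.835, 0.0]
force: [-0.2, 0.1, -0.1]
grip_width: 0.528
```

Emit:
move_arm([
  [0, 0, -3, 0, 0, 0],
  [0, 0, -3, 0, 0, 0],
  [0, 0, -3, 0, 0, 0],
  [0, 0, -2, 0, 0, 0],
  [0, 0, -1, 0, 0, 0],
  [0, 0, 0, 0, 0, 0],
  [0, 0, 0, 0, 0, 0],
  [0, 0, 0, 0, 0, 0],
  [0, 0, 0, 0, 0, 0],
  [0, 0, 0, 0, 0, 0],
])

```text
time_s: 37.05
eef_pos: [516.6, -304.4, 224.1]
ee_rot: [-0.0, 0.551, 0.835, 0.0]
force: [0.1, -0.1, 0.3]
grip_width: 0.529
```

Run:
```python
from h import *
find_state()
W=eyes.camera_params("wrist");im=eyes.capture("wrist");np.save("wf2.npy",[W],allow_pickle=True)
t=eyes.capture("top");find_state()
b=cv2.resize(im[130:270,200:360],(686,600),interpolation=cv2.INTER_CUBIC);b=cv2.convertScaleAbs(b,alpha=1.8,beta=20);cv2.imwrite("pics/wf2c.png",b);cv2.imwrite("pics/tf.png",t)
```

```text
37.05 [ 516.6 -304.4  224.1] [-0.728  0.485  1.268 -0.     1.39  -1.132] [ 0.1 -0.1  0.3] [-0.04 -0.01 -0.01] w 45.0
37.15 [ 516.7 -304.4  224.4] [-0.728  0.485  1.267 -0.     1.39  -1.131] [-1.  -0.3  0.2] [ 0.08 -0.   -0.  ] w 44.6
```

View pics/wf2c.png

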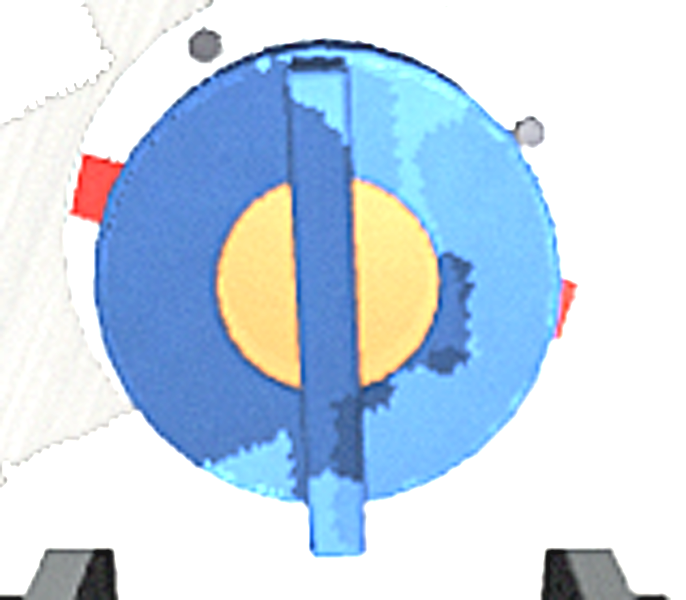

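View pics/tf.png

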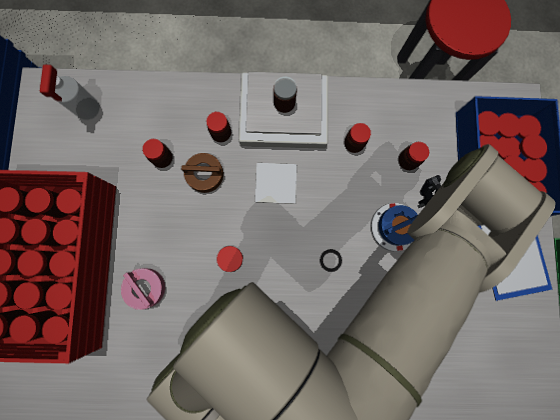

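The ring hasn't moved since the check. It lies flat with the glass under its opening, and the jars, lid (230,259) and gasket (331,260) are where they were at the start. Handing in.

Run:
```python
from rig import order
print(order.finish_job())
```

```text
the job is handed in; nothing more can be done
None
```

The sight glass is refitted and the blue retaining ring is screwed down snug on it. I handed the job in at about 37 s, with the gripper open and well clear above the port.

- **Glass:** I lowered the amber glass into the recess with about 10 N of contact. Before the ring went on, the camera overlay showed its top face level and centred at z = 60 mm, as it should be when seated.
- **Ring:** I set it over the port with its bar on the red marks. It met the thread with its lower edge about 36 mm above the table, then went down at the expected 7 mm per rad until it stopped descending.
- **Tightness:** The wrist turned 1.31 rad and the torque reached about 1.4 N·m, more than the 0.5 N·m named for snug. After I let go, the bar measured about 1.27 rad, so it lagged the wrist by about 2°.
- **Re-check:** I gripped the bar again, and 2° of further wrist turn met 1.24 N·m. The bar looked unmoved afterwards.
- **Left alone:** In the last overhead picture the jars, loose lid and gasket are in their starting places.

Two readings disagreed slightly. The closed gripper read 2–3 mm narrower than the parts it held. The scene camera was off by a couple of pixels, equally for the glass and the port. Neither affected the outcome.

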